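# Weed the unlapped setting blocks out of their case

## Task

Some of the setting blocks in the wooden case were never lapped: they look the same, but their undersides are rough. Lever the case's lid up with the thin pry blade and open it right back, tell the blocks apart by their drag as you slide them upright across the steel plate, and stand the rough ones, which drag hard, in the black tray and the smooth ones back in the case. Then shut the case and leave the pry blade lying flat on the bench top itself; leave everything else where it is.

Things in the scene. Friction and masses are not known exactly. Their poses are not given: they have to be found in the camera images.
- case: wooden case, fixed, 90 (x) x 238 (y) mm, 52 high; walls and floor 5 mm, no dividers. Origin: centre of its underside; x points from its front to the hinge. The front wall's top edge has a slot, 70 mm wide, 11 high, which the lid closes above. 3 or 4 blocks stand in it, near x = 0 at some of y = -76, -26, 26, 76 mm, their 50 mm sides along its x, some 25 mm free beside each
- slot (a point): middle of the slot's mouth, on the front face of the case, 46.5 mm above the bench
- lid (a joint): the case's lid, a 6 mm board without handle, 90 mm from hinge to front edge, flush with the case, 0.12 kg. Hinge: top of the back wall (case x = +45 mm, 52 mm up). 0 = shut, 1.57 = upright, 1.85 = stop, leaning back; damped and easy: sinks shut if left short of upright, rests on the stop once past it
- lid_edge (a point): middle of the lid's front edge at its underside, 90 mm from the hinge
- pry: pry blade, loose, 160 mm long, 0.09 kg: black handle 90 mm long, 16 wide, 22 high, then a flat steel blade, 14 wide, 2.5 thick, at half the handle's height. x runs from handle to tip. Origin on its underside: the handle spans x = -65 to +25 mm (middle -20), the tip is at x = +95 mm, 11 mm above the underside
- pry_tip (a point): the tip of the pry blade, at its half thickness
- plate: flat steel plate fixed to the bench, 120 (x) by 180 (y) mm, 12 mm high; origin: centre of its underside; its x and y lie roughly along the robot's
- tray: black shallow parts tray fixed to the bench, 138 (x) by 198 (y) mm over the rim, 25 mm high, inside 126 x 186 mm, flat inner floor 2 mm above the bench; origin: centre of its underside; its x and y lie roughly along the robot's
- block_a: grey steel setting block, 25 (x) x 50 (y) x 38 (z) mm, 0.39 to 0.47 kg, loose; grasp its 25 mm sides; three holes in its top. Origin: centre of its underside. Rough underneath (takes 2 to 3 N to slide on the plate under its own weight) or lapped smooth (under 0.4 N): unseen, and the name tells nothing; a rare one between may count as either. May be absent
- block_b: another setting block, described as block_a; rough or smooth, the name tells nothing; may be absent
- block_c: another setting block, described as block_a; rough or smooth, the name tells nothing; may be absent
- block_d: another setting block, described as block_a; rough or smooth, the name tells nothing; may be absent
- loupe: black eye loupe, 37 mm across, 28 mm high, bystander, loose; origin: centre of its underside

How it is judged:
On the way, in this order (a step that is already met when the one before it is completed fails the run):
1. the lid is levered up with the pry blade (contact force between pry and lid above 0.2 N and value of joint lid above 0.15 rad), for 0.1 s.
2. the lid stands fully open (value of joint lid above 1.7 rad), for 0.2 s.
3. a block is slid along on the plate (((contact force between block_a and plate above 1 N and linear speed of block_a above 0.008 m/s) or (contact force between block_b and plate above 1 N and linear speed of block_b above 0.008 m/s) or (contact force between block_c and plate above 1 N and linear speed of block_c above 0.008 m/s) or (contact force between block_d and plate above 1 N and linear speed of block_d above 0.008 m/s))), for 0.3 s.
At the end, for the whole second after the job is handed in: Every rough block stands upright (within 0.15 rad) in the tray, every smooth one upright in the case, all at rest; the lid is shut (under 0.06 rad); the pry blade lies flat on the bench top, not on the plate, tray or case (((z of block_a_sole in the frame of block_a below 0.00115 m and z of block_a in the frame of tray below 0.012 m and x of block_a in the frame of tray between -0.06 and 0.06 m and y of block_a in the frame of tray between -0.09 and 0.09 m) or (z of block_a_sole in the frame of block_a above 0.00095 m and z of block_a in the frame of case below 0.012 m and x of block_a in the frame of case between -0.04 and 0.04 m and y of block_a in the frame of case between -0.114 and 0.114 m)) and angle between each of block_a, block_b, block_c, block_d, pry's own z axis and vertical below 0.15 rad and linear speed of each of block_a, block_b, block_c, block_d, pry below 0.02 m/s and ((z of block_b_sole in the frame of block_b below 0.00115 m and z of block_b in the frame of tray below 0.012 m and x of block_b in the frame of tray between -0.06 and 0.06 m and y of block_b in the frame of tray between -0.09 and 0.09 m) or (z of block_b_sole in the frame of block_b above 0.00095 m and z of block_b in the frame of case below 0.012 m and x of block_b in the frame of case between -0.04 and 0.04 m and y of block_b in the frame of case between -0.114 and 0.114 m)) and ((z of block_c_sole in the frame of block_c below 0.00115 m and z of block_c in the frame of tray below 0.012 m and x of block_c in the frame of tray between -0.06 and 0.06 m and y of block_c in the frame of tray between -0.09 and 0.09 m) or (z of block_c_sole in the frame of block_c above 0.00095 m and z of block_c in the frame of case below 0.012 m and x of block_c in the frame of case between -0.04 and 0.04 m and y of block_c in the frame of case between -0.114 and 0.114 m)) and ((z of block_d_sole in the frame of block_d below 0.00115 m and z of block_d in the frame of tray below 0.012 m and x of block_d in the frame of tray between -0.06 and 0.06 m and y of block_d in the frame of tray between -0.09 and 0.09 m) or (z of block_d_sole in the frame of block_d above 0.00095 m and z of block_d in the frame of case below 0.012 m and x of block_d in the frame of case between -0.04 and 0.04 m and y of block_d in the frame of case between -0.114 and 0.114 m)) and value of joint lid below 0.06 rad and height (world z) of pry below 0.008 m); the robot touches nothing.
It fails at once if the loupe is pushed more than 40 mm or tipped over (distance of loupe from where it was at the start of the episode above 0.04 m or angle between loupe's own z axis and vertical above 0.5 rad).
Of block_a, block_b, block_c, block_d only 3 to 4 are there at a start; the rules pass over those that are not, and their reading is None.
At some moment in a run one of pry may be knocked a few centimetres aside while the robot is not near it.
Once in a run the grip may slacken for a moment while it holds something.
It also fails if it takes over 208 s, if anything falls off the work surface, if the arm or the gripper's body presses on something with over 40 N, if the wrist force passes 120 N, or if a joint passes its speed limit or range.

## Robot

A 6-joint arm with a two-finger parallel gripper is mounted at the origin on a cart in front of the work surface, level with it; the furniture and walls round the work are solid. World frame = base frame: x ahead of the robot, y to its left, z up, the work surface at z = 0. Lengths are in m, angles in rad, forces in N, time in s.
With the tool pointing down it reaches from about 0.375 to 0.975 m from the base axis. Payload 3.8 kg.
Tool frame: the origin (TCP) lies on the centre line of the jaws, within the pads' length; the fingertips stand 14 mm ahead of it and the grasp point (between the pads) lies 5 mm behind it; z points along the fingers, y is the line along which they close (so a half turn about z gives the same grasp; the last joint's range is limited). The gripper opens to 85 mm and grips with 20 to 120 N. Pads are 22 mm wide; open, the fingers measure 114 mm over their backs; the gripper's body (76 mm by 85 mm) begins 54 mm behind the grasp point. The pads swing forward as they close: fully open they stand 13 mm farther back than shut.
Start: joints at [-1.231, 0.264, 1.604, -0, 1.274, -0.037], TCP at [0.248, -0.628, 0.245] pointing down, gripper open.
Joint ranges: [-2.63, 2.63], [-0.94, 2.18], [0.31, 2.57], [-1.31, 4.45], [0, 2.66], [-2.55, 2.55]. Speed limits (rad/s): [2.57, 2.57, 3.14, 3.14, 3.14, 3.14].

## Interface

Orientations are given as a rotation vector (axis times angle).
In Python, from workcell import bot, eyes, spot_in gives the robot as it stands.
- The arm moves only by the tool carry_out, never from a script. Its argument "series" is text: rows parted by semicolons, each of 4 numbers parted by spaces: the shift along the world's x, y, z in m, then the turn about the world's z in degrees. In form: tx ty tz roll; .... A call has 1 to 20 rows; each row shifts and turns the commanded pose from where the row before left it; what a row does not reach is not made up. A row lasts 1/8 s, in which the tool goes at most 62.5 mm and 10.7 degrees, less where a joint would pass 70% of its speed; a pose out of reach is approached as far as the arm can. A call is refused whole if a number of a shift passes 0.0625 or a number of a turn 10.7, either way. A call with a gripper value outside its range is refused whole. "jaw" is the gripper command: -1 is shut, 1 is fully open, values between are in proportion, set as the call begins (left out, the last holds). The fingers move at their own pace and stop on an object; "grip_force" is the grip in N (left out, the last holds). Time passes only in rows, so rows that do not move let the fingers close. It gives the time, the measured TCP pose, the force, the opening and the grip force at its end, in the units of the state.
- bot.read_state(): the state, without advancing time (a new reading comes with each control period).
- eyes.read_camera(name): name is "scene" or "top" or "wrist"; returns (picture, depth): 384x512x3 uint8, blue, green, red; 384x512 float32, m along the optical axis (not along the pixel's ray), 0 where there is no reading.
- eyes.get_calibration(name): a dict with "K" (3x3 intrinsics, pixels), "position" and "rotation" of the camera in the world; the wrist camera has in their place "T_tool_cam" (4x4, takes a point from camera to tool coordinates, whose origin is the TCP and whose axes are the flange's). Camera axes: x right, y down, z forward; pixel columns grow to the right and rows downward; lengths in m; the calibration is good to about 2 mm. A picture is of the moment at which its call begins: read the wrist's pose just before it. get_calibration takes no time and is no camera call.
- bot.finish_job(): hands the job in; it is judged then, once.
Trained networks look in the newest picture that a camera, given by its name, has taken for a name from the list of things; names that differ only in an ending like _2 or _b are one class to them, and where a whole thing is asked for, a point or a joint stands for the part that bears it (a point fixed in the world has none). Each returns a list of dicts, best first, with "score" (0 to 1); they miss things now and then, are a little off and sometimes report something else, mostly with a low value. They report only what shows in the picture. A call takes as long as a camera call.
- spot_in(camera, target): "rect" ([centre column, centre row, width, height] in pixels, round what is visible of it).
The state is a dict: "time": time; "q": joint angles; "joint_vel": joint speeds; "joint_torque": joint torques, N m; "tool_pos": TCP position; "tcp_rot": TCP orientation; "wrist_force": force on the tool from outside, world axes, zero at the start; "torque": the same for the moment, N m; "width": opening from 0.0 (shut) to 1.0 (fully open); "grip_force": force on a finger pad.
Only numpy, scipy, OpenCV 4.12 (cv2) and the standard library are available. Lean on these libraries where they do the work, as an engineer would, in place of code of your own. Each camera call takes 0.05 s, during which the arm holds its last target. There are 200 camera calls.

## Working session

There is one attempt and no reset: what is moved stays moved. The work goes in short steps, Python scripts to look and compute and a tool call to move; the robot and the scene stay as the last step left them, time stands still between calls to the robot, and variables do not carry over. Pictures are saved under pics/ and viewed, at most 14 in all, crops included, and the job is handed in when it is done.

Besides the shell and the picture viewer there is one more tool, called after "Call:" as name(argument=value, ...) on one line, values as JSON. carry_out: Moves the arm, as the interface text tells. Its arguments: {"type":"object","properties":{"series":{"type":"string"},"jaw":{"type":"number"},"grip_force":{"type":"number"}},"required":["series"]}

```bash
mkdir -p pics
cat > h.py <<'E'
import numpy as np, cv2
from workcell import bot, eyes, spot_in
from scipy.spatial.transform import Rotation as R
def cam(name):
    s=bot.read_state(); im,d=eyes.read_camera(name); c=eyes.get_calibration(name)
    K=np.array(c["K"])
    if name=="wrist":
        T=np.eye(4);T[:3,:3]=R.from_rotvec(s["tcp_rot"]).as_matrix();T[:3,3]=s["tool_pos"]
        T=T@np.array(c["T_tool_cam"])
    else:
        T=np.eye(4);r=np.array(c["rotation"]);T[:3,:3]=r if r.shape==(3,3) else R.from_rotvec(r).as_matrix();T[:3,3]=c["position"]
    return im,d,K,T
def cloud(d,K,T):
    v,u=np.mgrid[:d.shape[0],:d.shape[1]]
    p=np.stack([(u-K[0,2])/K[0,0]*d,(v-K[1,2])/K[1,1]*d,d],-1)
    return p@T[:3,:3].T+T[:3,3]
def onz(u,v,z,K,T):
    r=T[:3,:3]@np.linalg.solve(K,[u,v,1.]); return T[:3,3]+r*(z-T[2,3])/r[2]
def st():
    s=bot.read_state(); print({k:np.round(s[k],3).tolist() for k in("time","tool_pos","tcp_rot","wrist_force","width","grip_force","q")})
E
python3 - <<'E'
from h import *
st()
for n in("top","scene"):
    im,d,K,T=cam(n); cv2.imwrite(f"pics/{n}0.png",im); P=cloud(d,K,T); np.save(n+"P.npy",P)
    print(n,T[:3,3].round(3))
    for t in("case","pry","plate","tray","loupe","pry_tip","lid"):
        for r in spot_in(n,t)[:2]:
            c=np.array(r["rect"]); print(t,round(r["score"],2),c.round(),P[int(min(383,c[1])),int(min(511,c[0]))].round(3))
E
```

```text
{'time': 0.0, 'tool_pos': [0.248, -0.627, 0.244], 'tcp_rot': [-3.084, -0.588, 0.001], 'wrist_force': [-0.534, 0.09, -0.532], 'width': 0.998, 'grip_force': 0.0, 'q': [-1.231, 0.265, 1.605, -0.0, 1.274, -0.037]}
top [0.324 0.019 1.138]
case 0.57 [229. 146. 108.  52.] [0.618 0.081 0.059]
case 0.57 [332. 138.  16.  15.] [ 0.649 -0.157  0.026]
pry 0.89 [169. 220.  21.  68.] [0.453 0.217 0.021]
plate 0.92 [263. 217.  78.  52.] [0.461 0.004 0.013]
tray 0.9 [376. 213.  90.  60.] [ 0.478 -0.258  0.001]
tray 0.26 [332. 139.  16.  19.] [ 0.646 -0.157  0.021]
loupe 0.61 [334. 138.  17.  17.] [ 0.65  -0.16   0.022]
pry_tip 0.8 [170. 220.  23.  66.] [0.45  0.214 0.023]
lid 0.78 [226. 145. 110.  50.] [0.618 0.087 0.058]
scene [ 0.214 -0.634  0.513]
case 0.93 [281. 192.  69.  67.] [0.584 0.018 0.059]
case 0.19 [347. 242.  14.  18.] [ 0.637 -0.17   0.026]
pry 0.93 [205. 185.  57.  15.] [0.45  0.209 0.015]
pry 0.16 [285. 192.  72.  70.] [0.596 0.018 0.059]
plate 0.88 [241. 230.  74.  58.] [ 0.46  -0.017  0.011]
tray 0.85 [306. 300. 124. 100.] [ 0.487 -0.251  0.005]
tray 0.73 [205. 185.  56.  16.] [0.453 0.209 0.014]
loupe 0.66 [345. 243.  15.  17.] [ 0.636 -0.17   0.021]
pry_tip 0.71 [204. 186.  57.  12.] [0.45  0.21  0.012]
lid 0.59 [284. 181.  69.  49.] [0.62  0.067 0.059]
```

Run:
```python
from h import *
im=cv2.imread("pics/top0.png"); P=np.load("topP.npy")
cv2.imwrite("pics/top0c.png",cv2.resize(im[100:270,130:440],None,fx=2.5,fy=2.5,interpolation=cv2.INTER_CUBIC))
def rect(m,n):
    p=P[m][:,:2].astype(np.float32); r=cv2.minAreaRect(p); print(n,len(p),np.round(r[0],4),np.round(r[1],4),round(r[2],2))
X,Y,Z=P[...,0],P[...,1],P[...,2]
rect((Z>.05)&(Z<.07)&(X>.5)&(X<.75)&(Y>-.08)&(Y<.25),"lid")
rect((Z>.006)&(Z<.04)&(X>.36)&(X<.54)&(Y>.17)&(Y<.26),"pry")
rect((Z>.008)&(Z<.02)&(X>.38)&(X<.54)&(Y>-.11)&(Y<.12),"plate")
rect((Z>.012)&(Z<.04)&(X>.38)&(X<.58)&(Y>-.4)&(Y<-.12),"tray")
m=(Z>.006)&(Z<.04)&(X>.36)&(X<.54)&(Y>.17)&(Y<.26)
for q in sorted(P[m].round(3).tolist())[::6]: print(q)
```

```text
lid 4181 [0.6221 0.0788] [0.2384 0.097 ] 86.96
pry 624 [0.4515 0.2157] [0.1783 0.0888] 2.04
plate 3990 [0.4527 0.0148] [0.2031 0.1454] 88.43
tray 1239 [ 0.4656 -0.2745] [0.251 0.167] 89.01
[0.361, 0.252, 0.006]
[0.375, 0.229, 0.009]
[0.377, 0.233, 0.013]
[0.379, 0.228, 0.018]
[0.381, 0.227, 0.011]
[0.383, 0.227, 0.013]
[0.384, 0.232, 0.01]
[0.386, 0.232, 0.01]
[0.388, 0.231, 0.015]
[0.39, 0.225, 0.011]
[0.392, 0.222, 0.017]
[0.395, 0.222, 0.015]
[0.397, 0.223, 0.01]
[0.398, 0.21, 0.006]
[0.399, 0.23, 0.012]
[0.402, 0.194, 0.007]
[0.404, 0.219, 0.012]
[0.404, 0.258, 0.006]
[0.406, 0.23, 0.013]
[0.408, 0.219, 0.012]
[0.409, 0.233, 0.008]
[0.411, 0.221, 0.013]
[0.413, 0.224, 0.012]
[0.415, 0.226, 0.013]
[0.417, 0.219, 0.014]
[0.418, 0.234, 0.008]
[0.42, 0.217, 0.01]
[0.422, 0.22, 0.009]
[0.424, 0.217, 0.013]
[0.426, 0.215, 0.015]
[0.427, 0.224, 0.011]
[0.429, 0.225, 0.011]
[0.431, 0.219, 0.016]
[0.433, 0.22, 0.012]
[0.436, 0.214, 0.01]
[0.438, 0.213, 0.013]
[0.438, 0.233, 0.007]
[0.44, 0.219, 0.018]
[0.442, 0.219, 0.02]
[0.443, 0.249, 0.006]
[0.445, 0.244, 0.008]
[0.446, 0.221, 0.022]
[
[... 639 characters left out ...]
, 0.021]
[0.494, 0.224, 0.006]
[0.496, 0.21, 0.023]
[0.498, 0.2, 0.01]
[0.499, 0.205, 0.021]
[0.501, 0.2, 0.025]
[0.501, 0.214, 0.022]
[0.503, 0.208, 0.022]
[0.505, 0.203, 0.024]
[0.506, 0.206, 0.022]
[0.508, 0.206, 0.021]
[0.51, 0.198, 0.013]
[0.51, 0.212, 0.023]
[0.512, 0.259, 0.007]
[0.513, 0.21, 0.022]
[0.515, 0.204, 0.021]
[0.515, 0.257, 0.019]
[0.517, 0.197, 0.023]
[0.517, 0.259, 0.02]
[0.519, 0.199, 0.025]
[0.519, 0.254, 0.009]
[0.521, 0.253, 0.014]
[0.522, 0.206, 0.024]
[0.522, 0.26, 0.016]
[0.524, 0.257, 0.02]
[0.525, 0.204, 0.021]
[0.527, 0.197, 0.023]
[0.527, 0.255, 0.017]
[0.529, 0.202, 0.021]
[0.529, 0.258, 0.017]
[0.532, 0.251, 0.016]
[0.534, 0.256, 0.017]
[0.537, 0.252, 0.016]
```

View pics/top0c.png

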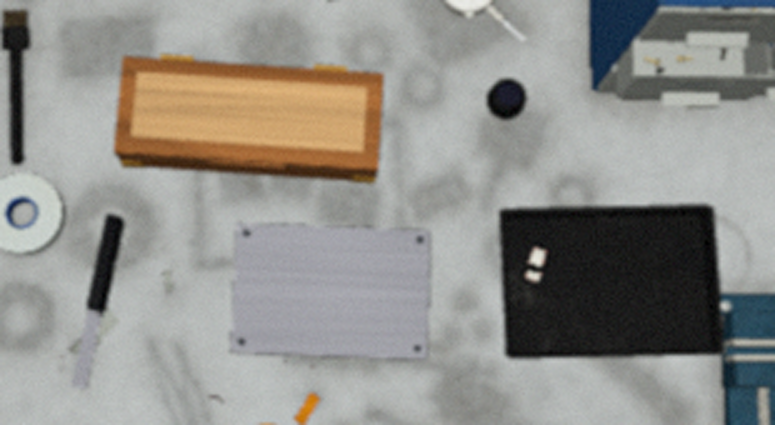

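The top view shows the case at crop (250,117) with its hinges at the back. The pry is at (100,300) with its blade towards the robot, the tape roll at (22,213), the plate at (330,290), the tray at (610,280) and the loupe at (507,98).

Run:
```python
from h import *
P=np.load("topP.npy");P2=np.load("sceneP.npy"); A=np.vstack([P.reshape(-1,3),P2.reshape(-1,3)])
for y in np.arange(-.7,.45,.1):
    row=[]
    for x in np.arange(.2,1.0,.1):
        m=(A[:,0]>x)&(A[:,0]<x+.1)&(A[:,1]>y)&(A[:,1]<y+.1); row.append(round(float(np.percentile(A[m,2],99)),2) if m.sum()>5 else None)
    print(round(y,1),row)
im=cv2.imread("pics/scene0.png")
```

```text
-0.7 [0.51, None, None, None, None, None, None, None]
-0.6 [0.44, 0.0, 0.0, 0.0, 0.0, None, 0.18, 0.19]
-0.5 [0.01, 0.05, 0.05, 0.01, 0.24, 0.24, 0.24, 0.19]
-0.4 [0.04, 0.05, 0.05, 0.03, 0.24, 0.24, 0.24, 0.19]
-0.3 [0.02, 0.02, 0.03, 0.03, 0.24, 0.24, 0.45, 0.41]
-0.2 [0.02, 0.02, 0.03, 0.03, 0.03, 0.02, 0.47, 0.45]
-0.1 [0.51, 0.02, 0.02, 0.06, 0.06, 0.03, 0.46, 0.46]
-0.0 [0.27, 1.14, 0.02, 0.06, 0.06, 0.13, 0.45, 0.45]
0.1 [0.01, 0.01, 0.01, 0.06, 0.06, 0.12, 0.45, 0.45]
0.2 [0.01, 0.01, 0.02, 0.02, 0.01, 0.08, 0.45, 0.44]
0.3 [0.01, 0.01, 0.5, 0.52, 0.53, 0.47, 0.44, 0.44]
0.4 [0.35, 0.36, 0.45, None, -0.53, -0.54, 0.44, 0.44]
```

View pics/scene0.png

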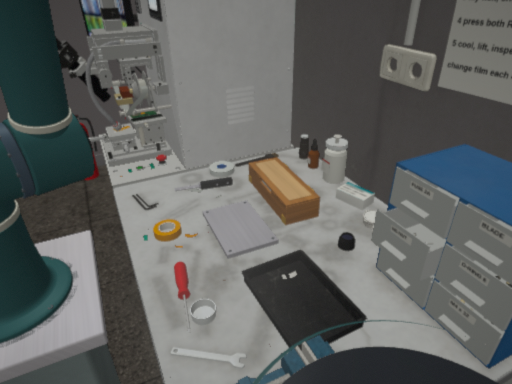

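The scene view shows the case at (283,190), the pry at (215,183) beside the white tape roll, and a tall cabinet to the left of them. Bottles stand behind the case at about (335,160).

Call:
carry_out(series="0.0122 0.0465 0 8.2;0.0122 0.0465 0 8.2;0.0122 0.0465 0 8.2;0.0122 0.0465 0 8.2;0.0122 0.0465 0 8.2;0.0122 0.0465 0 8.2;0.0122 0.0465 0 8.2;0.0122 0.0465 0 8.2;0.0122 0.0465 0 8.2;0.0122 0.0465 0 8.2;0.0122 0.0465 0 8.2;0.0122 0.0465 0 8.2;0.0122 0.0465 0 8.2;0.0122 0.0465 0 8.2;0.0122 0.0465 0 8.2;0.0122 0.0465 0 8.2;0.0122 0.0465 0 8.2;0.0122 0.0465 0 8.2;0 0 0 0", jaw=-0.15)

```text
time: 3.18
tool_pos: [0.4684, 0.212, 0.2454]
tcp_rot: [0.289, 3.128, 0.001]
wrist_force: [-0.2, -0.7, -0.4]
width: 0.423
grip_force: 0.0
```

```bash
cat >> h.py <<'E'
def yaw():
    m=R.from_rotvec(bot.read_state()["tcp_rot"]).as_matrix(); return np.degrees(np.arctan2(m[1,0],m[0,0]))
E
python3 - <<'E'
from h import *
st(); print(yaw())
im,d,K,T=cam("wrist"); cv2.imwrite("pics/w1.png",im); P=cloud(d,K,T); np.save("w1P.npy",P)
for t in("pry","pry_tip","case"):
    for r in spot_in("wrist",t)[:2]: print(t,round(r["score"],2),np.round(r["rect"]))
X,Y,Z=P[...,0],P[...,1],P[...,2]
m=(Z>.016)&(Z<.03)&(X>.38)&(X<.56)&(Y>.15)&(Y<.25)&(im.max(2)<90)
p=P[m]; r=cv2.minAreaRect(p[:,:2].astype(np.float32)); print(len(p),np.round(r[0],4),np.round(r[1],4),r[2], p[:,2].mean(), np.median(p[:,:2],0))
c=p[:,:2].mean(0); w,V=np.linalg.eigh(np.cov((p[:,:2]-c).T)); print(c,np.degrees(np.arctan2(*V[::-1,1])))
A=np.load("topP.npy").reshape(-1,3); m=(A[:,2]>.2)&(A[:,1]>.2)&(A[:,0]>.35)&(A[:,0]<.75); print("wall y", A[m,1].min() if m.any() else None)
A=np.load("sceneP.npy").reshape(-1,3); m=(A[:,2]>.2)&(A[:,1]>.2)&(A[:,0]>.35)&(A[:,0]<.75); print("wall y", np.percentile(A[m,1],1))
E
```

```text
{'time': 3.175, 'tool_pos': [0.468, 0.212, 0.245], 'tcp_rot': [0.289, 3.128, 0.001], 'wrist_force': [-0.153, -0.73, -0.418], 'width': 0.423, 'grip_force': 0.0, 'q': [0.376, -0.043, 1.943, 0.001, 1.241, -1.01]}
169.4259586995887
pry 0.59 [264. 147.  14. 134.]
pry 0.34 [176. 290. 197.  95.]
pry_tip 0.64 [264. 147.  16. 131.]
case 0.68 [179. 290. 198.  98.]
860 [0.4832 0.2108] [0.0149 0.0882] 79.78392791748047 0.02171286834130384 [0.47978279 0.21149227]
[0.48096466 0.21155883] 170.14999916868712
wall y 0.34586068004310716
wall y 0.3480766016432414
```

View pics/w1.png

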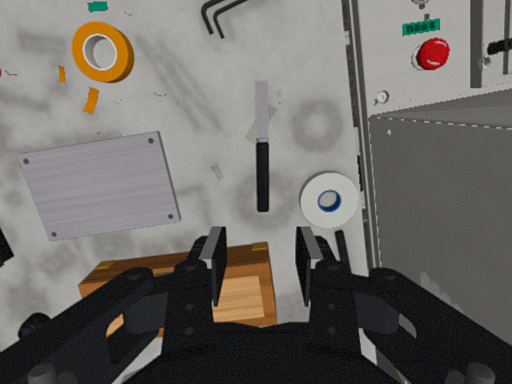

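The wrist view shows the pry blade vertical in the picture, with its handle at (263,175) and its tip at (262,82). The tape roll at (328,200) is clear of the finger path.

Call:
carry_out(series="0.008 -0.0005 -0.05 0.3;0.007 -0.0005 -0.05 0.3;0 0 -0.05 0;0 0 -0.05 0;0 0 -0.018 0;0 0 -0.010 0;0 0 0 0")

```text
time: 4.25
tool_pos: [0.4839, 0.2084, 0.0182]
tcp_rot: [0.28, 3.128, 0.001]
wrist_force: [0.2, -0.8, 0.1]
width: 0.425
grip_force: 0.0
```

Call:
carry_out(series="0 0 0 0;0 0 0 0;0 0 0 0;0 0 0 0;0 0 0 0;0 0 0 0", jaw=-1, grip_force=90)

```text
time: 5.0
tool_pos: [0.4848, 0.2091, 0.0196]
tcp_rot: [0.279, 3.126, 0.003]
wrist_force: [-1.0, -0.5, 6.7]
width: 0.162
grip_force: 89.0
```

Call:
carry_out(series="0 0 0.03 0;-0.005 0 0.05 0;-0.01 -0.02 0.05 0;-0.015 -0.05 0.02 0;-0.015 -0.05 0.0 0;0 0 0 -10.5;0 0 0 -10.5;0 0 0 -10.5;0 0 0 -10.5;0 0 0 -10.5;0 0 0 -10.5;0 0 0 -10.5;0 0 0 -10.5;0 0 0 -10.5;0 0 0 -10.5;0 0 0 -10.5;0 0 0 -10.5;0 0 0 -10.5;0 0 0 -10.5")

```text
time: 7.38
tool_pos: [0.4381, 0.0885, 0.168]
tcp_rot: [3.081, 0.612, 0.002]
wrist_force: [0.8, -0.5, -1.2]
width: 0.161
grip_force: 88.4
```

Call:
carry_out(series="0 0 0 -10;0 0 0 -10;0 0 0 -6;0 0 0 0")

```text
time: 7.88
tool_pos: [0.4381, 0.0885, 0.1679]
tcp_rot: [-3.14, 0.086, -0.002]
wrist_force: [-0.2, 0.6, -1.6]
width: 0.158
grip_force: 88.4
```

Run:
```python
from h import *
st(); print(yaw())
im,d,K,T=cam("wrist"); cv2.imwrite("pics/w2.png",im); P=cloud(d,K,T); np.save("w2P.npy",P)
im2,d2,K2,T2=cam("top"); P2=cloud(d2,K2,T2); np.save("t2P.npy",P2); cv2.imwrite("pics/t2.png",im2)
for t in("case","pry_tip","slot"):
    for n in("wrist","top"):
        for r in spot_in(n,t)[:2]: print(n,t,round(r["score"],2),np.round(r["rect"]))
```

```text
{'time': 7.875, 'tool_pos': [0.438, 0.088, 0.168], 'tcp_rot': [-3.14, 0.086, -0.002], 'wrist_force': [-0.185, 0.64, -1.622], 'width': 0.158, 'grip_force': 88.409, 'q': [0.144, -0.113, 2.156, -0.0, 1.097, 1.769]}
-3.132779987274262
wrist case 0.59 [260.  17. 328.  34.]
top case 0.66 [228. 147. 107.  50.]
wrist pry_tip 0.82 [263. 163.  36. 326.]
wrist pry_tip 0.32 [504. 144.  17. 116.]
top pry_tip 0.41 [332. 139.  18.  15.]
wrist slot 0.92 [257.  18. 330.  31.]
wrist slot 0.57 [259.   7. 333.  15.]
top slot 0.69 [230. 149. 108.  54.]
```

View pics/w2.png

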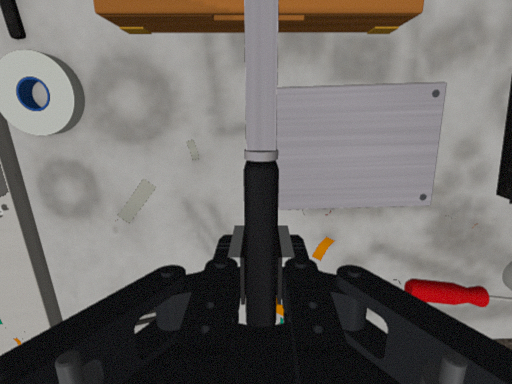

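The wrist view shows the case front along the top, with its lower edge at row 33 and the slot at about (259,18). The pry lies straight in the jaws, its blade at column 262.

Run:
```python
from h import *
P=np.load("w2P.npy"); im=cv2.imread("pics/w2.png")
for c in (150,215,320,390):
    print(c,[(r,P[r,c].round(3).tolist()) for r in (2,8,12,20,28,31,34,38)])
for r in (5,40,80,120,145): print(r,P[r,262].round(4), P[r,[250,274]].round(3).tolist())
print(P[175:290:20,262].round(4))
P=np.load("t2P.npy");X,Y,Z=P[...,0],P[...,1],P[...,2]
m=(Z>.053)&(Z<.066)&(X>.5)&(X<.75)&(Y>-.08)&(Y<.25)
r=cv2.minAreaRect(P[m][:,:2].astype(np.float32)); print(r)
m=(Z>.015)&(X>.67)&(X<.85)&(Y>-.1)&(Y<.25); q=P[m]; print("behind",[ (round(y,2),q[(q[:,1]>y)&(q[:,1]<y+.05),0].min().round(3) if ((q[:,1]>y)&(q[:,1]<y+.05)).any() else None) for y in np.arange(-.1,.25,.05)])
# blade seen from top
m=(Z>.13)&(X>.3)&(X<.62)&(Y>.02)&(Y<.16); print(P[m].max(0),)
q=P[m]; print(q[np.argsort(-q[:,0])[:5]].round(3))
```

```text
150 [(2, [0.583, 0.16, 0.059]), (8, [0.579, 0.16, 0.06]), (12, [0.577, 0.161, 0.057]), (20, [0.577, 0.168, 0.039]), (28, [0.577, 0.176, 0.016]), (31, [0.577, 0.18, 0.006]), (34, [0.576, 0.181, 0.003]), (38, [0.573, 0.182, 0.002])]
215 [(2, [0.58, 0.113, 0.059]), (8, [0.577, 0.114, 0.059]), (12, [0.574, 0.114, 0.057]), (20, [0.574, 0.117, 0.04]), (28, [0.574, 0.12, 0.015]), (31, [0.574, 0.122, 0.005]), (34, [0.572, 0.123, 0.002]), (38, [0.569, 0.123, 0.002])]
320 [(2, [0.576, 0.038, 0.058]), (8, [0.572, 0.038, 0.059]), (12, [0.57, 0.038, 0.057]), (20, [0.57, 0.034, 0.038]), (28, [0.569, 0.03, 0.017]), (31, [0.569, 0.028, 0.005]), (34, [0.567, 0.027, 0.003]), (38, [0.564, 0.027, 0.0])]
390 [(2, [0.573, -0.011, 0.06]), (8, [0.57, -0.012, 0.058]), (12, [0.567, -0.012, 0.058]), (20, [0.567, -0.02, 0.039]), (28, [0.565, -0.028, 0.021]), (31, [0.564, -0.032, 0.011]), (34, [0.564, -0.037, 0.001]), (38, [0.561, -0.037, 0.001])]
5 [0.546  0.0819 0.1613] [[0.546, 0.087, 0.161], [0.546, 0.077, 0.161]]
40 [0.5332 0.0826 0.1607] [[0.533, 0.088, 0.161], [0.533, 0.078, 0.161]]
80 [0.5172 0.0835 0.16
[... 162 characters left out ...]
, 0.161], [0.489, 0.079, 0.162]]
[[0.4773 0.0857 0.1713]
 [0.4681 0.0862 0.1711]
 [0.4586 0.0867 0.171 ]
 [0.4483 0.0872 0.1703]
 [0.4378 0.0878 0.17  ]
 [0.4277 0.0883 0.1711]]
((0.622882604598999, 0.07875324785709381), (0.23839972913265228, 0.09542104601860046), 86.06028747558594)
behind [(np.float64(-0.1), np.float64(0.746)), (np.float64(-0.05), np.float64(0.747)), (np.float64(0.0), np.float64(0.745)), (np.float64(0.05), np.float64(0.77)), (np.float64(0.1), np.float64(0.67)), (np.float64(0.15), np.float64(0.67)), (np.float64(0.2), np.float64(0.781))]
[0.48788371 0.15463515 0.62464093]
[[0.488 0.039 0.516]
 [0.488 0.044 0.516]
 [0.488 0.045 0.517]
 [0.487 0.041 0.519]
 [0.487 0.042 0.52 ]]
```

Call:
carry_out(series="0 0 -0.03 0;0 0 -0.035 0;0 0 -0.03 0;0 0 -0.0185 0;0 0 0 0;0.008 -0.0005 0 0;0.008 -0.0005 0 0;0.008 -0.0005 0 0;0.008 -0.0003 0 0;0 0 0 0")

```text
time: 9.52
tool_pos: [0.471, 0.0866, 0.0541]
tcp_rot: [-3.14, 0.088, -0.002]
wrist_force: [-0.1, 0.3, -0.6]
width: 0.158
grip_force: 92.4
```

Run:
```python
from h import *
st(); print(yaw())
im,d,K,T=cam("scene"); im2,*_=cam("wrist")
a=cv2.resize(im[150:250,180:340],(640,400),interpolation=cv2.INTER_CUBIC); b=cv2.resize(im2,(267,200))
o=np.zeros((600,640,3),np.uint8); o[:400]=a; o[400:,:267]=b; cv2.imwrite("pics/s3.png",o)
```

```text
{'time': 9.525, 'tool_pos': [0.471, 0.087, 0.054], 'tcp_rot': [-3.14, 0.088, -0.002], 'wrist_force': [-0.145, 0.341, -0.61], 'width': 0.158, 'grip_force': 92.443, 'q': [0.13, 0.102, 2.186, 0.0, 0.852, 1.757]}
-3.226690780980165
```

View pics/s3.png

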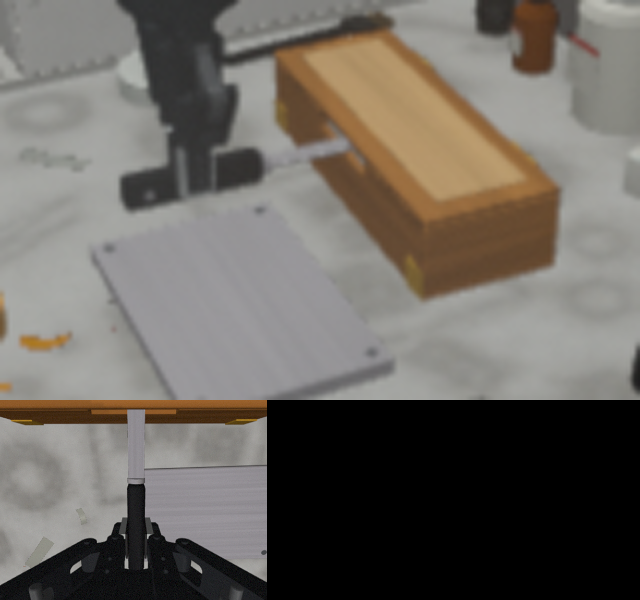

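The blade is in the slot, at about (345,148) in the picture, with no contact force. I'll lever along an arc.

Call:
carry_out(series="0 0 0.004 0;0.0005 0 0.0075 0;0.001 0 0.0075 0;0.002 0 0.007 0;0.0025 0 0.007 0;0 0 0 0;0 0 0 0")

```text
time: 10.5
tool_pos: [0.4763, 0.0866, 0.0869]
tcp_rot: [-3.14, 0.088, -0.001]
wrist_force: [0.2, 0.9, -1.4]
width: 0.163
grip_force: 92.5
```

Call:
carry_out(series="0.0035 -0.0002 0.0066 0;0.0037 -0.0002 0.0065 0;0.0046 -0.0003 0.0059 0;0.005 -0.0003 0.0056 0;0.0057 -0.0003 0.0048 0;0.0061 -0.0004 0.0045 0;0.0065 -0.0004 0.0036 0;0.0068 -0.0004 0.0032 0;0.0072 -0.0004 0.0022 0;0.0073 -0.0004 0.0018 0;0.0075 -0.0004 0.0008 0;0.0075 -0.0004 0.0003 0;0.0075 -0.0004 -0.0002 0;0.0075 -0.0004 -0.0004 0;0 0 0 0;0 0 0 0;0 0 0 0")

```text
time: 12.62
tool_pos: [0.5621, 0.0817, 0.1319]
tcp_rot: [3.14, -0.088, -0.0]
wrist_force: [-0.4, -0.7, -0.4]
width: 0.162
grip_force: 92.7
```

Run:
```python
from h import *
st()
im,d,K,T=cam("scene"); im2,*_=cam("wrist")
a=cv2.resize(im[110:250,160:384],(640,400),interpolation=cv2.INTER_CUBIC); b=cv2.resize(im2,(267,200))
o=np.zeros((600,640,3),np.uint8); o[:400]=a; o[400:,:267]=b; cv2.imwrite("pics/s4.png",o)
```

```text
{'time': 12.625, 'tool_pos': [0.562, 0.082, 0.132], 'tcp_rot': [3.14, -0.088, -0.0], 'wrist_force': [-0.365, -0.725, -0.405], 'width': 0.162, 'grip_force': 92.684, 'q': [0.1, 0.161, 1.948, 0.0, 1.033, 1.727]}
```

View pics/s4.png

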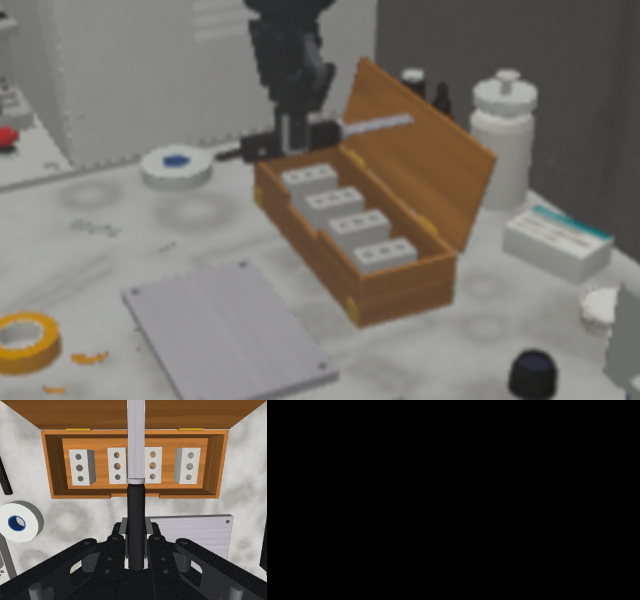

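The scene view shows the lid fully open on its stop, with four blocks in the case and a bottle behind its right end. Next I'll put the pry down on clear bench to the left of the plate.

Call:
carry_out(series="-0.03 0.01 0.01 0;-0.05 0.03 0 0;-0.05 0.048 -0.02 0;-0.002 0 -0.04 0;0 0 -0.035 0;0 0 -0.02 0;0 0 -0.006 0;0 0 0 0")

```text
time: 13.72
tool_pos: [0.4372, 0.1633, 0.0239]
tcp_rot: [-3.14, 0.088, 0.0]
wrist_force: [0.9, 0.1, -1.1]
width: 0.16
grip_force: 92.7
```

Call:
carry_out(series="0 0.003 -0.002 0;0 0.003 -0.002 0;0 0 0 0")

```text
time: 14.1
tool_pos: [0.4374, 0.1696, 0.02]
tcp_rot: [-3.14, 0.087, -0.001]
wrist_force: [0.4, -0.5, -1.6]
width: 0.159
grip_force: 92.7
```

Call:
carry_out(series="0 0 0 0;0 0 0 0;0 0 0 0;0 0 0.005 0;0 0 0.04 0;0 0 0.05 0;0.02 -0.03 0.05 0;0.05 -0.03 0.05 0;0.05 -0.03 0.0 0;0 0 0 0;0 0 0 0", jaw=-0.15)

```text
time: 15.48
tool_pos: [0.5468, 0.0847, 0.2047]
tcp_rot: [-3.14, 0.089, 0.003]
wrist_force: [-0.4, -0.6, -0.8]
width: 0.425
grip_force: 0.0
```

```bash
cat > blk.py <<'E'
from h import *
im,d,K,T=cam("wrist"); cv2.imwrite("pics/wb.png",im); P=cloud(d,K,T); np.save("wbP.npy",P)
st(); print(yaw())
X,Y,Z=P[...,0],P[...,1],P[...,2]
sat=im.max(2).astype(int)-im.min(2)
m=((Z>.036)&(Z<.05)&(sat<40)&(X>.55)&(X<.68)&(Y>-.06)&(Y<.22)).astype(np.uint8)
m=cv2.morphologyEx(m,cv2.MORPH_CLOSE,np.ones((9,9)))
n,L,S,C=cv2.connectedComponentsWithStats(m)
for i in range(1,n):
    if S[i,4]>150:
        q=P[(L==i)&(Z>.03)]; r=cv2.minAreaRect(q[:,:2].astype(np.float32)); print(S[i,4],np.round(r[0],4),np.round(r[1],4),round(r[2],1),np.median(q[:,2]).round(4),C[i].round())
E
python3 - <<'E'
exec(open("blk.py").read())
E
```

```text
{'time': 15.525, 'tool_pos': [0.546, 0.085, 0.205], 'tcp_rot': [-3.14, 0.088, 0.004], 'wrist_force': [-0.861, 0.541, -0.23], 'width': 0.424, 'grip_force': 0.0, 'q': [0.109, 0.065, 1.911, 0.0, 1.168, 1.736]}
-3.210627879119528
345 [0.604  0.1503] [0.1203 0.0725] 67.7 0.0426 [141. 100.]
1438 [0.6162 0.062 ] [0.0375 0.049 ] 88.3 0.044 [287. 103.]
1424 [0.6176 0.0991] [0.0366 0.0489] 88.0 0.0432 [235. 104.]
1492 [0.6137 0.0361] [0.0895 0.0488] 86.9 0.0433 [341. 104.]
1469 [0.6167 0.1256] [0.0895 0.0488] 86.1 0.0432 [181. 107.]
```

```bash
sed -i 's/q=P\[(L==i)&(Z>.03)\]/q=P[(L==i)\&(Z>.0405)\&(Z<.048)]; lo,hi=np.percentile(q[:,:2],3,0),np.percentile(q[:,:2],97,0);print("ctr",((lo+hi)\/2).round(4),(hi-lo).round(3))/' blk.py
python3 - <<'E'
exec(open("blk.py").read())
im2,d2,K2,T2=cam("top"); P=cloud(d2,K2,T2);X,Y,Z=P[...,0],P[...,1],P[...,2]
m=(Z>.016)&(Z<.03)&(X>.36)&(X<.52)&(Y>.13)&(Y<.22)&(im2.max(2)<90); q=P[m]; print("pry",q.mean(0), np.percentile(q,[3,97],0).round(3).tolist())
E
```

```text
{'time': 15.575, 'tool_pos': [0.546, 0.085, 0.205], 'tcp_rot': [-3.14, 0.087, 0.003], 'wrist_force': [-0.218, -0.472, 0.168], 'width': 0.42, 'grip_force': 0.0, 'q': [0.11, 0.065, 1.911, 0.0, 1.168, 1.736]}
-3.174658838842678
ctr [0.6207 0.1944] [0.065 0.004]
301 [0.6226 0.1942] [0.0013 0.0744] 86.8 0.0443 [142. 109.]
ctr [0.618  0.1048] [0.047 0.024]
1435 [0.6177 0.1048] [0.0248 0.0495] 87.6 0.0433 [236. 104.]
ctr [0.616  0.0554] [0.047 0.024]
1482 [0.6158 0.0554] [0.0246 0.0493] 87.0 0.044 [287. 103.]
ctr [0.6121 0.0042] [0.047 0.024]
1527 [0.612  0.0039] [0.0255 0.0496] 86.4 0.0433 [341. 104.]
ctr [0.6185 0.1573] [0.047 0.024]
1487 [0.6184 0.1575] [0.025 0.049] 86.5 0.0433 [181. 106.]<stdin>:3: RuntimeWarning: Mean of empty slice.
  ret = um.true_divide(
Traceback (most recent call last):
IndexError: index -1 is out of bounds for axis 0 with size 0
```

View pics/wb.png

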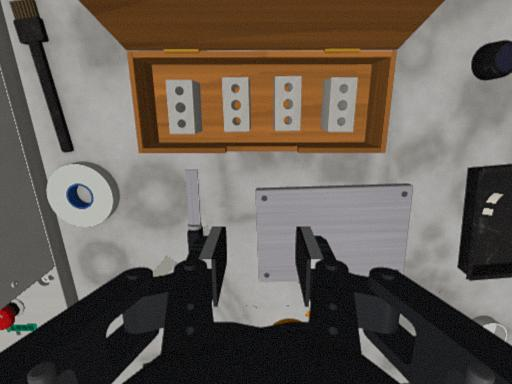

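The wrist view shows four blocks at columns 182, 236, 288 and 340, row 105. The pry lies left of the plate at about (193,200), and the lid is fully back. I'll start with the rightmost block.

Call:
carry_out(series="0.013 -0.016 0 0;0.017 -0.022 -0.02 0;0.017 -0.022 -0.03 0;0.0155 -0.018 -0.03 0;0.0025 -0.003 -0.02 0;0 0 0 0;0 0 0 0", jaw=-0.25)

```text
time: 16.5
tool_pos: [0.613, 0.0044, 0.1062]
tcp_rot: [-3.14, 0.087, -0.001]
wrist_force: [1.2, 0.2, -0.2]
width: 0.369
grip_force: 0.0
```

Run:
```python
from h import *
exec(open("blk.py").read())
P=np.load("w1P.npy")
m=(P[...,2]>.008)&(P[...,2]<.018)&(P[...,0]>.36)&(P[...,0]<.55)&(P[...,1]>-.12)&(P[...,1]<.12); m=cv2.erode(m.astype(np.uint8),np.ones((3,3)))>0
r=cv2.minAreaRect(P[m][:,:2].astype(np.float32));print("plate",r)
T=np.load("topP.npy"); im=cv2.imread("pics/top0.png")
for uv in((331,184),(415,182),(418,241),(333,242)): print("tray corner",T[uv[1],uv[0]].round(3))
```

```text
{'time': 16.55, 'tool_pos': [0.613, 0.004, 0.107], 'tcp_rot': [-3.14, 0.087, -0.003], 'wrist_force': [-0.157, -0.115, 1.419], 'width': 0.375, 'grip_force': 0.0, 'q': [-0.033, 0.267, 1.87, 0.0, 1.002, 1.593]}
-3.166754018115863
ctr [0.6185 0.1043] [0.047 0.024]
2817 [0.6183 0.1048] [0.0257 0.0498] 87.5 0.0432 [118. 207.]
ctr [0.617  0.0551] [0.047 0.024]
2626 [0.6162 0.0552] [0.0254 0.0503] 87.6 0.044 [187. 206.]
ctr [0.6127 0.0038] [0.047 0.024]
2500 [0.6124 0.0037] [0.0245 0.0501] 85.8 0.0433 [261. 207.]
ctr [0.6192 0.157 ] [0.047 0.025]
2997 [0.6189 0.1575] [0.0269 0.0503] 86.4 0.0432 [ 43. 210.]
plate ((0.46099990606307983, 0.00510474294424057), (0.1780441701412201, 0.11680632084608078), 88.5108871459961)
tray corner [ 0.538 -0.153  0.024]
tray corner [ 0.545 -0.345  0.028]
tray corner [ 0.41  -0.346  0.027]
tray corner [ 0.408 -0.16  -0.003]
```

View pics/wb.png

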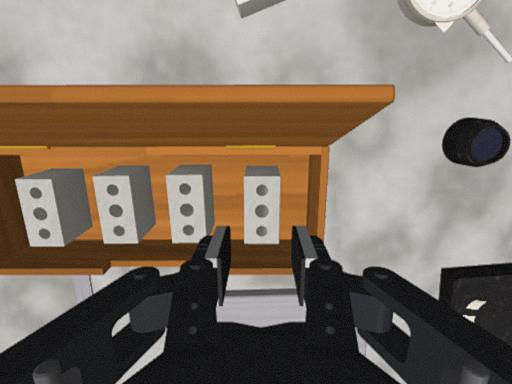

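The block at (261,205) sits centred between the fingers, and the gaps are clear.

Call:
carry_out(series="-0.001 0 -0.025 0;0 0 -0.025 0;0 0 -0.018 0;0 0 -0.010 0;0 0 0 0;0 0 0 0")

```text
time: 17.3
tool_pos: [0.6126, 0.0038, 0.0283]
tcp_rot: [3.14, -0.088, 0.002]
wrist_force: [0.0, 0.1, 0.2]
width: 0.377
grip_force: 0.0
```

Call:
carry_out(series="0 0 0 0;0 0 0 0;0 0 0 0;0 0 0 0;0 0 0 0", jaw=-1, grip_force=80)

```text
time: 17.92
tool_pos: [0.6129, 0.0038, 0.0286]
tcp_rot: [-3.14, 0.088, -0.004]
wrist_force: [0.1, -0.1, 6.3]
width: 0.279
grip_force: 79.8
```

Call:
carry_out(series="0 0 0.025 0;-0.01 0 0.03 0;-0.035 0 0 0;-0.04 0 0 0;-0.04 0 -0.02 0;-0.005 0 -0.02 0;0 0 -0.004 0;0 0 0 0;0 0 0 0")

```text
time: 19.05
tool_pos: [0.4833, 0.0038, 0.0392]
tcp_rot: [3.14, -0.088, 0.003]
wrist_force: [1.2, -0.2, -3.5]
width: 0.282
grip_force: 78.9
```

Call:
carry_out(series="0 0 -0.003 0;0 0 -0.0025 0;0 0 0 0;0 0 0 0")

```text
time: 19.55
tool_pos: [0.4846, 0.0037, 0.0356]
tcp_rot: [3.14, -0.088, 0.008]
wrist_force: [-1.9, 0.2, 9.6]
width: 0.28
grip_force: 80.7
```

Call:
carry_out(series="-0.003 0 0 0;-0.005 0 0 0;-0.005 0 0 0;-0.005 0 0 0;-0.005 0 0 0;-0.005 0 0 0;-0.005 0 0 0")

```text
time: 20.42
tool_pos: [0.4527, 0.0036, 0.0356]
tcp_rot: [3.14, -0.088, 0.012]
wrist_force: [2.7, 0.1, 7.7]
width: 0.279
grip_force: 80.3
```

Call:
carry_out(series="0.005 0 0 0;0.005 0 0 0;0.005 0 0 0;0.005 0 0 0")

```text
time: 20.92
tool_pos: [0.4712, 0.0037, 0.0356]
tcp_rot: [3.14, -0.088, 0.006]
wrist_force: [-2.9, 1.2, 13.3]
width: 0.278
grip_force: 81.6
```

Call:
carry_out(series="0.005 0 0 0;0.005 0 0 0")

```text
time: 21.18
tool_pos: [0.4812, 0.0037, 0.0356]
tcp_rot: [3.14, -0.088, 0.006]
wrist_force: [-3.0, 0.4, 13.2]
width: 0.275
grip_force: 81.6
```

Call:
carry_out(series="-0.005 0 0 0;-0.005 0 0 0;-0.005 0 0 0;-0.005 0 0 0")

```text
time: 21.68
tool_pos: [0.4627, 0.0036, 0.0356]
tcp_rot: [3.14, -0.088, 0.012]
wrist_force: [2.3, 0.7, 7.5]
width: 0.277
grip_force: 80.4
```

Call:
carry_out(series="-0.005 0 0 0;-0.005 0 0 0")

```text
time: 21.92
tool_pos: [0.4527, 0.0036, 0.0356]
tcp_rot: [3.14, -0.088, 0.012]
wrist_force: [2.6, -0.4, 7.1]
width: 0.275
grip_force: 80.4
```

Call:
carry_out(series="0 -0.006 0 0;0 -0.008 0 0;0 -0.008 0 0;0 -0.008 0 0;0 -0.008 0 0;0 -0.008 0 0")

```text
time: 22.68
tool_pos: [0.452, -0.0425, 0.0356]
tcp_rot: [-3.14, 0.089, -0.009]
wrist_force: [0.3, 2.3, 10.0]
width: 0.278
grip_force: 81.1
```

Call:
carry_out(series="0 -0.008 0 0;0 -0.006 0 0;0 -0.003 0.0018 0;0 0 0 0;0 0 0 0")

```text
time: 23.3
tool_pos: [0.4498, -0.0596, 0.0356]
tcp_rot: [3.139, -0.087, 0.003]
wrist_force: [-0.5, -2.3, 6.5]
width: 0.28
grip_force: 80.4
```

Call:
carry_out(series="0 0 0 0;0 0 0 0;0 0 0 0;0 0 0.03 0;0 0 0.045 0;0.05 0.04 0 0;0.055 0.04 0 0;0.055 0.035 0 0;0 0 0 0;0 0 0 0", jaw=-0.25)

```text
time: 24.55
tool_pos: [0.5999, 0.0503, 0.1086]
tcp_rot: [3.14, -0.087, -0.004]
wrist_force: [-0.1, 0.8, 0.6]
width: 0.377
grip_force: 0.0
```

Call:
carry_out(series="0.014 0.005 -0.01 0;0 0 -0.025 0;0 0 -0.025 0;0 0 -0.012 0;0 0 -0.0085 0;0 0 0 0;0 0 0 0")

```text
time: 25.42
tool_pos: [0.6156, 0.0552, 0.0301]
tcp_rot: [-3.14, 0.088, -0.003]
wrist_force: [-0.2, 0.1, -0.5]
width: 0.376
grip_force: 0.0
```

Call:
carry_out(series="0 0 0 0;0 0 0 0;0 0 0 0;0 0 0 0;0 0 0 0", jaw=-1)

```text
time: 26.05
tool_pos: [0.6159, 0.0553, 0.0304]
tcp_rot: [-3.14, 0.088, -0.004]
wrist_force: [-0.5, 0.3, 5.4]
width: 0.282
grip_force: 79.6
```

Call:
carry_out(series="0 0 0.025 0;-0.01 0 0.03 0;-0.035 -0.005 0 0;-0.04 -0.005 0 0;-0.04 -0.005 -0.02 0;-0.005 0 -0.02 0;0 0 -0.004 0;0 0 0 0;0 0 0 0")

```text
time: 27.18
tool_pos: [0.4864, 0.0403, 0.041]
tcp_rot: [-3.14, 0.088, -0.003]
wrist_force: [0.5, 0.9, -4.1]
width: 0.279
grip_force: 79.0
```

Call:
carry_out(series="0 0 -0.003 0;0 0 -0.0025 0;0 0 0 0;0 0 0 0")

```text
time: 27.68
tool_pos: [0.4863, 0.0403, 0.0374]
tcp_rot: [-3.14, 0.088, -0.003]
wrist_force: [-7.0, -0.4, 14.3]
width: 0.278
grip_force: 81.8
```

Call:
carry_out(series="-0.003 0 0 0;-0.005 0 0 0;-0.005 0 0 0;-0.005 0 0 0;-0.005 0 0 0;-0.005 0 0 0;-0.005 0 0 0")

```text
time: 28.55
tool_pos: [0.4567, 0.0403, 0.0374]
tcp_rot: [-3.14, 0.088, -0.016]
wrist_force: [5.5, -0.8, 4.9]
width: 0.277
grip_force: 80.1
```

Call:
carry_out(series="0.003 0 0 0;0.005 0 0 0;0.005 0 0 0;0.005 0 0 0;0.005 0 0 0")

```text
time: 29.18
tool_pos: [0.4609, 0.0404, 0.0373]
tcp_rot: [3.139, -0.088, -0.052]
wrist_force: [-46.5, -0.0, 70.5]
width: 0.277
grip_force: 89.5
```

That one is clearly rough: the ratio is about 0.6, and pushing it back made it dig in. I'll lift off and carry it to the tray.

Call:
carry_out(series="-0.004 0 0.004 0;-0.002 0 0.01 0;0 0 0.03 0;0 0 0 0;0 0 0 0")

```text
time: 29.8
tool_pos: [0.4683, 0.0401, 0.0778]
tcp_rot: [3.14, -0.088, -0.002]
wrist_force: [-0.9, -0.2, -4.5]
width: 0.277
grip_force: 79.3
```

Call:
carry_out(series="0 0 0.04 0;0 -0.03 0.01 0;0 -0.05 0 0;0 -0.06 0 0;0 -0.06 0 0;0 -0.06 0 0;0 -0.05 0 0;0 -0.03 -0.02 0;0 0 -0.04 0;0 0 -0.026 0;0 0 0 0;0 0 0 0")

```text
time: 31.3
tool_pos: [0.4689, -0.2998, 0.0425]
tcp_rot: [-3.14, 0.088, 0.001]
wrist_force: [0.5, -0.1, -3.9]
width: 0.278
grip_force: 79.7
```

Run:
```python
from h import *
st(); im,*_=cam("wrist"); im2,*_=cam("scene")
cv2.imwrite("pics/w5.png",np.hstack([cv2.resize(im,(400,300)),cv2.resize(im2[200:384,180:425],(400,300))]))
```

```text
{'time': 31.3, 'tool_pos': [0.469, -0.3, 0.042], 'tcp_rot': [-3.14, 0.088, 0.001], 'wrist_force': [0.536, -0.121, -3.859], 'width': 0.278, 'grip_force': 79.651, 'q': [-0.614, 0.254, 2.029, 0.0, 0.859, 1.013]}
```

View pics/w5.png

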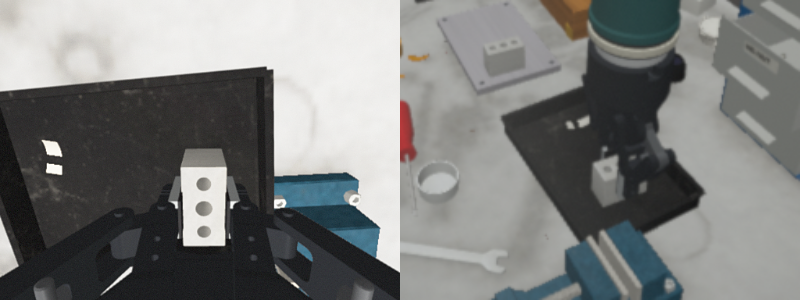

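The wrist view shows the block still in the jaws at (203,198), over the tray's right part and a little tilted. I'll set it down gently.

Call:
carry_out(series="0 0 -0.005 0;0 0 -0.004 0;0 0 -0.004 0;0 0 0 0;0 0 0 0")

```text
time: 32.02
tool_pos: [0.4688, -0.2998, 0.0296]
tcp_rot: [-3.14, 0.088, 0.0]
wrist_force: [0.1, -0.1, -4.3]
width: 0.28
grip_force: 79.7
```

Call:
carry_out(series="0 0 -0.0015 0;0 0 -0.001 0;0 0 0 0;0 0 0 0")

```text
time: 32.52
tool_pos: [0.4689, -0.2999, 0.0275]
tcp_rot: [3.14, -0.088, 0.0]
wrist_force: [-1.1, 0.6, 0.0]
width: 0.281
grip_force: 80.4
```

Call:
carry_out(series="0 0 -0.001 0;0 0 0 0;0 0 0 0;0 0 0.03 0;0 0 0.05 0;0.02 0.05 0.008 0;0.02 0.06 0 0;0.02 0.06 0 0;0.02 0.06 0 0;0.02 0.06 0 0;0.02 0.06 0 0;0.029 0.055 0 0;0 0 0 0;0 0 0 0", jaw=-0.25)

```text
time: 34.28
tool_pos: [0.6163, 0.1017, 0.1138]
tcp_rot: [3.14, -0.086, -0.001]
wrist_force: [-0.2, -2.0, -0.2]
width: 0.374
grip_force: 0.0
```

Run:
```python
exec(open("blk.py").read())
im2,d2,K2,T2=cam("top"); cv2.imwrite("pics/t6.png",im2)
P=cloud(d2,K2,T2);X,Y,Z=P[...,0],P[...,1],P[...,2]
m=(im2.min(2)>90)&(Z>.02)&(X>.41)&(X<.54)&(Y>-.34)&(Y<-.16);q=P[m];print("tray blk",len(q),np.median(q,0).round(4),np.percentile(q,[5,95],0).round(3).tolist())
```

```text
{'time': 34.325, 'tool_pos': [0.616, 0.101, 0.114], 'tcp_rot': [3.14, -0.088, -0.002], 'wrist_force': [-0.023, 0.564, 0.359], 'width': 0.381, 'grip_force': 0.0, 'q': [0.123, 0.28, 1.839, -0.0, 1.024, 1.75]}
-3.217742928190532
ctr [0.6185 0.1047] [0.048 0.023]
2349 [0.6181 0.1048] [0.0244 0.0504] 87.5 0.0433 [256. 201.]
ctr [0.6192 0.1572] [0.048 0.024]
2457 [0.6187 0.1575] [0.0251 0.0505] 86.2 0.0433 [184. 204.]
tray blk 318 [ 0.4705 -0.2998  0.0401] [[0.447, -0.313, 0.023], [0.494, -0.288, 0.044]]
```

Call:
carry_out(series="0.001 0.0035 -0.0145 0;0 0 -0.025 0;0 0 -0.025 0;0 0 -0.012 0;0 0 -0.008 0;0 0 0 0;0 0 0 0")

```text
time: 35.25
tool_pos: [0.6185, 0.1052, 0.0306]
tcp_rot: [-3.14, 0.088, -0.003]
wrist_force: [-0.4, 0.2, 0.5]
width: 0.375
grip_force: 0.0
```

Call:
carry_out(series="0 0 0 0;0 0 0 0;0 0 0 0;0 0 0 0;0 0 0 0", jaw=-1)

```text
time: 35.88
tool_pos: [0.6188, 0.1053, 0.031]
tcp_rot: [-3.14, 0.088, -0.004]
wrist_force: [0.1, 0.1, 5.0]
width: 0.279
grip_force: 80.6
```

Call:
carry_out(series="0 0 0.025 0;-0.01 0 0.03 0;-0.035 -0.02 0 0;-0.04 -0.025 0 0;-0.04 -0.02 -0.02 0;-0.005 0 -0.02 0;0 0 -0.004 0;0 0 0 0;0 0 0 0")

```text
time: 37.0
tool_pos: [0.4892, 0.0404, 0.0415]
tcp_rot: [-3.14, 0.087, -0.003]
wrist_force: [-0.3, -0.7, -4.2]
width: 0.279
grip_force: 79.6
```

Call:
carry_out(series="0 0 -0.003 0;0 0 -0.0025 0;0 0 0 0;0 0 0 0")

```text
time: 37.5
tool_pos: [0.4892, 0.0404, 0.0379]
tcp_rot: [-3.14, 0.088, -0.003]
wrist_force: [-5.8, 0.4, 14.8]
width: 0.274
grip_force: 82.1
```

Call:
carry_out(series="-0.003 0 0 0;-0.005 0 0 0;-0.005 0 0 0;-0.005 0 0 0")

```text
time: 38.0
tool_pos: [0.4738, 0.0403, 0.038]
tcp_rot: [-3.14, 0.088, -0.013]
wrist_force: [3.5, -0.7, 7.8]
width: 0.276
grip_force: 80.9
```

Call:
carry_out(series="-0.005 0 0 0;-0.005 0 0 0;-0.005 0 0 0")

```text
time: 38.38
tool_pos: [0.4589, 0.0403, 0.038]
tcp_rot: [-3.14, 0.088, -0.013]
wrist_force: [2.9, -0.1, 7.2]
width: 0.278
grip_force: 80.9
```

The drag of the two held blocks is ambiguous because the press load varies. I'll measure it cleanly by releasing the block and pushing it with one finger under its own weight.

Call:
carry_out(series="0 0 0.003 0;0 0 0 0;0 0 0 0")

```text
time: 38.75
tool_pos: [0.4542, 0.0402, 0.038]
tcp_rot: [3.14, -0.088, -0.002]
wrist_force: [-2.0, 0.6, 0.9]
width: 0.277
grip_force: 80.5
```

Call:
carry_out(series="0 0 0 0;0 0 0 0;0 0 0 0;0 0 -0.003 0;0 0 -0.003 0;0 0 0 0;0 0 0 0", jaw=-0.3)

```text
time: 39.62
tool_pos: [0.4546, 0.0402, 0.032]
tcp_rot: [-3.14, 0.088, 0.0]
wrist_force: [0.1, -0.1, -0.3]
width: 0.351
grip_force: 0.0
```

Call:
carry_out(series="0 0.003 0 0;0 0.003 0 0;0 0.003 0 0;0 0.003 0 0;0 0.003 0 0")

```text
time: 40.25
tool_pos: [0.4547, 0.0554, 0.0322]
tcp_rot: [3.14, -0.088, 0.0]
wrist_force: [0.0, -1.6, 0.0]
width: 0.348
grip_force: 0.7
```

Call:
carry_out(series="0 0.003 0 0")

```text
time: 40.38
tool_pos: [0.4547, 0.0584, 0.0322]
tcp_rot: [3.14, -0.088, 0.0]
wrist_force: [0.5, -1.7, 1.1]
width: 0.348
grip_force: 0.7
```

Call:
carry_out(series="0 0.003 0 0")

```text
time: 40.5
tool_pos: [0.4547, 0.0613, 0.0322]
tcp_rot: [3.14, -0.088, 0.0]
wrist_force: [1.0, -1.3, 0.1]
width: 0.35
grip_force: 0.7
```

Call:
carry_out(series="0 0.003 0 0")

```text
time: 40.62
tool_pos: [0.4547, 0.0643, 0.0322]
tcp_rot: [3.14, -0.088, 0.0]
wrist_force: [0.3, -1.9, -0.1]
width: 0.355
grip_force: 0.8
```

Call:
carry_out(series="0 -0.003 0 0;0 0 0 0;0 0 0 0")

```text
time: 41.0
tool_pos: [0.4546, 0.0611, 0.0321]
tcp_rot: [-3.14, 0.089, 0.0]
wrist_force: [0.1, -0.7, -0.6]
width: 0.35
grip_force: 0.0
```

Call:
carry_out(series="0 0 0.03 0;0 0 0.03 0;0 -0.04 0 0;-0.005 -0.05 0 0;0 -0.031 0 0;0 0 -0.03 0;0 0 -0.02 0;0 0 -0.01 0;0 0 0 0;0 0 0 0")

```text
time: 42.25
tool_pos: [0.4504, -0.0599, 0.0328]
tcp_rot: [3.14, -0.088, 0.002]
wrist_force: [0.2, -0.2, -0.2]
width: 0.348
grip_force: 0.0
```

Call:
carry_out(series="0 0.003 0 0;0 0.003 0 0;0 0.003 0 0;0 0.003 0 0;0 0.003 0 0")

```text
time: 42.88
tool_pos: [0.4496, -0.0446, 0.0322]
tcp_rot: [3.14, -0.088, 0.0]
wrist_force: [-0.1, 0.0, 0.3]
width: 0.351
grip_force: 0.4
```

Call:
carry_out(series="0 0.003 0 0")

```text
time: 43.0
tool_pos: [0.4495, -0.0416, 0.0321]
tcp_rot: [-3.14, 0.088, 0.0]
wrist_force: [-0.3, -0.9, 0.4]
width: 0.35
grip_force: 0.5
```

Call:
carry_out(series="0 0.003 0 0")

```text
time: 43.12
tool_pos: [0.4495, -0.0386, 0.0321]
tcp_rot: [-3.14, 0.088, 0.0]
wrist_force: [-0.2, 0.4, -0.6]
width: 0.349
grip_force: 0.4
```

Call:
carry_out(series="0 0.003 0 0")

```text
time: 43.25
tool_pos: [0.4496, -0.0356, 0.0321]
tcp_rot: [-3.14, 0.088, 0.0]
wrist_force: [-0.4, -1.0, 0.9]
width: 0.352
grip_force: 0.4
```

Call:
carry_out(series="0 0.003 0 0")

```text
time: 43.38
tool_pos: [0.4496, -0.0327, 0.0321]
tcp_rot: [-3.14, 0.088, 0.0]
wrist_force: [0.3, -0.7, 0.7]
width: 0.35
grip_force: 0.4
```

Call:
carry_out(series="0 -0.003 0 0;0 0 0 0;0 0 0 0")

```text
time: 43.75
tool_pos: [0.4495, -0.0359, 0.032]
tcp_rot: [-3.14, 0.088, 0.0]
wrist_force: [0.2, -0.9, 0.1]
width: 0.35
grip_force: 0.0
```

Call:
carry_out(series="0 0 0 0;0 0 0 0;0 0 0 0;0 0 0 0", jaw=-1)

```text
time: 44.25
tool_pos: [0.4499, -0.0359, 0.0323]
tcp_rot: [3.14, -0.088, 0.001]
wrist_force: [-0.3, -0.6, 1.9]
width: 0.279
grip_force: 79.1
```

Call:
carry_out(series="0 0 0.03 0;0 0 0.04 0;0.04 0.01 0 0;0.05 0.014 0 0;0.05 0.014 0 0;0.0225 0 0 0;0 0 0 0;0 0 0 0")

```text
time: 45.25
tool_pos: [0.6098, 0.0022, 0.1004]
tcp_rot: [-3.14, 0.088, 0.007]
wrist_force: [-0.4, -0.5, -4.4]
width: 0.28
grip_force: 79.4
```

Call:
carry_out(series="0.002 0.002 -0.02 0;0 0 -0.025 0;0 0 -0.018 0;0 0 -0.0085 0;0 0 0 0;0 0 0 0")

```text
time: 46.0
tool_pos: [0.615, 0.0041, 0.0315]
tcp_rot: [-3.14, 0.088, -0.003]
wrist_force: [-0.2, -0.6, -3.7]
width: 0.278
grip_force: 79.5
```

Call:
carry_out(series="0 0 -0.0015 0;0 0 0 0;0 0 0 0")

```text
time: 46.38
tool_pos: [0.6143, 0.0042, 0.0295]
tcp_rot: [-3.14, 0.088, -0.001]
wrist_force: [0.1, 0.4, -4.2]
width: 0.279
grip_force: 79.5
```

Call:
carry_out(series="0 0 -0.002 0;0 0 -0.0015 0;0 0 0 0;0 0 0 0")

```text
time: 46.88
tool_pos: [0.614, 0.0041, 0.0255]
tcp_rot: [-3.14, 0.088, 0.0]
wrist_force: [1.0, 0.9, -4.5]
width: 0.274
grip_force: 79.7
```

Call:
carry_out(series="0 0 0 0;0 0 0 0;0 0 0 0;0 0 0.03 0;0 0 0.045 0;0 0.05 0.01 0;0.002 0.055 0 0;0.003 0.048 0 0;0 0 0 0;0 0 0 0", jaw=-0.25)

```text
time: 48.12
tool_pos: [0.619, 0.157, 0.1106]
tcp_rot: [3.14, -0.087, -0.0]
wrist_force: [0.1, -0.0, 0.2]
width: 0.381
grip_force: 0.0
```

Run:
```python
exec(open("blk.py").read())
```

```text
{'time': 48.175, 'tool_pos': [0.619, 0.156, 0.111], 'tcp_rot': [3.14, -0.088, -0.001], 'wrist_force': [0.489, -1.032, 0.027], 'width': 0.372, 'grip_force': 0.0, 'q': [0.209, 0.308, 1.81, -0.001, 1.025, 1.836]}
-3.2247434831235786
ctr [0.6132 0.005 ] [0.047 0.025]
2897 [0.6128 0.0047] [0.0268 0.0499] 86.9 0.0433 [474. 202.]
ctr [0.6193 0.1576] [0.047 0.024]
2402 [0.6188 0.1577] [0.0247 0.05  ] 86.6 0.0434 [259. 205.]
```

Call:
carry_out(series="-0.001 0.001 -0.0145 0;0 0 -0.025 0;0 0 -0.025 0;0 0 -0.012 0;0 0 -0.006 0;0 0 0 0;0 0 0 0")

```text
time: 49.05
tool_pos: [0.619, 0.1583, 0.0292]
tcp_rot: [-3.14, 0.088, -0.003]
wrist_force: [-0.3, 0.2, 0.5]
width: 0.378
grip_force: 0.0
```

Call:
carry_out(series="0 0 0 0;0 0 0 0;0 0 0 0;0 0 0 0;0 0 0 0", jaw=-1)

```text
time: 49.68
tool_pos: [0.6192, 0.1583, 0.0295]
tcp_rot: [-3.14, 0.088, -0.004]
wrist_force: [0.2, -1.7, 5.8]
width: 0.281
grip_force: 79.7
```

Call:
carry_out(series="0 0 0.025 0;0 0 0.04 0;0 0 0.02 0;-0.03 -0.03 0 0;-0.04 -0.05 0 0;-0.04 -0.05 0 0;-0.04 -0.05 -0.02 0;0 -0.027 -0.03 0;0 0 -0.02 0;0 0 0 0;0 0 0 0")

```text
time: 51.05
tool_pos: [0.4729, -0.0428, 0.0447]
tcp_rot: [-3.14, 0.088, -0.0]
wrist_force: [0.8, 0.1, -3.6]
width: 0.278
grip_force: 79.5
```

Call:
carry_out(series="-0.003 -0.005 -0.004 0;0 0 -0.003 0;0 0 0 0;0 0 0 0")

```text
time: 51.55
tool_pos: [0.4699, -0.048, 0.0376]
tcp_rot: [-3.14, 0.088, -0.0]
wrist_force: [0.4, -0.4, -4.1]
width: 0.277
grip_force: 79.6
```

Call:
carry_out(series="0 0 0 0;0 0 0 0;0 0 0 0;0 0 -0.003 0;0 0 -0.002 0;0 0 0 0;0 0 0 0", jaw=-0.3)

```text
time: 52.42
tool_pos: [0.4697, -0.048, 0.0324]
tcp_rot: [-3.14, 0.088, 0.0]
wrist_force: [-0.3, -0.5, -0.2]
width: 0.35
grip_force: 0.0
```

Call:
carry_out(series="0 0.003 0 0;0 0.003 0 0;0 0.003 0 0;0 0.003 0 0;0 0.003 0 0")

```text
time: 53.05
tool_pos: [0.4698, -0.0329, 0.0326]
tcp_rot: [3.14, -0.088, 0.0]
wrist_force: [-0.4, -3.0, 0.2]
width: 0.352
grip_force: 1.4
```

Call:
carry_out(series="0 0.003 0 0")

```text
time: 53.18
tool_pos: [0.4698, -0.0299, 0.0326]
tcp_rot: [3.14, -0.088, 0.0]
wrist_force: [0.7, -3.0, 0.5]
width: 0.35
grip_force: 1.4
```

Call:
carry_out(series="0 0.003 0 0")

```text
time: 53.3
tool_pos: [0.4698, -0.0269, 0.0326]
tcp_rot: [3.14, -0.088, 0.0]
wrist_force: [0.0, -3.4, 0.3]
width: 0.348
grip_force: 1.5
```

Call:
carry_out(series="0 0.003 0 0")

```text
time: 53.42
tool_pos: [0.4698, -0.0239, 0.0325]
tcp_rot: [3.14, -0.088, 0.0]
wrist_force: [0.4, -2.4, 0.7]
width: 0.35
grip_force: 1.5
```

Call:
carry_out(series="0 -0.003 0 0;0 0 0 0;0 0 0 0")

```text
time: 53.8
tool_pos: [0.4697, -0.0269, 0.0324]
tcp_rot: [-3.14, 0.088, 0.0]
wrist_force: [0.5, -0.3, 0.8]
width: 0.346
grip_force: 0.0
```

Block 4 is clearly rough at about 2.9 N. Block 3 took about 1.5 N, so I count it as rough. Block 1 took about 0.7 N, so it counts as smooth and is already in the case. I'll put block 4 in the tray.

Call:
carry_out(series="0 0 0 0;0 0 0 0;0 0 0 0;0 0 0 0", jaw=-1)

```text
time: 54.3
tool_pos: [0.47, -0.0269, 0.0327]
tcp_rot: [-3.14, 0.088, -0.001]
wrist_force: [-0.5, 2.6, 3.4]
width: 0.275
grip_force: 79.2
```

Call:
carry_out(series="0 0 0.03 0;0 0 0.04 0;0 -0.04 0 0;0 -0.05 0 0;0 -0.05 0 0;0 -0.05 0 0;0 -0.028 -0.02 0;0 0 -0.03 0;0 0 -0.018 0;0 0 0 0;0 0 0 0")

```text
time: 55.68
tool_pos: [0.4702, -0.2448, 0.0349]
tcp_rot: [3.14, -0.087, 0.001]
wrist_force: [-0.3, 0.6, -4.5]
width: 0.276
grip_force: 79.6
```

Call:
carry_out(series="0 0 -0.006 0;0 0 -0.0045 0;0 0 0 0;0 0 0 0")

```text
time: 56.18
tool_pos: [0.4698, -0.245, 0.0241]
tcp_rot: [3.14, -0.088, 0.0]
wrist_force: [0.4, -0.8, -4.8]
width: 0.278
grip_force: 79.6
```

Call:
carry_out(series="0 0 0 0;0 0 0 0;0 0 0 0;0 0 0.03 0;0 0 0.045 0;0 0.06 0.01 0;0 0.06 0 0;0 0.06 0 0;-0.005 0.06 0 0;-0.01 0.06 0 0;0 0.012 0 0;0 0 0 0;0 0 0 0", jaw=-0.2)

```text
time: 57.8
tool_pos: [0.4552, 0.0659, 0.1091]
tcp_rot: [3.14, -0.09, 0.0]
wrist_force: [0.2, -0.3, -0.5]
width: 0.398
grip_force: 0.0
```

Run:
```python
from h import *
st()
for n in("wrist","top"):
    im,d,K,T=cam(n); cv2.imwrite(f"pics/{n}7.png",im)
    P=cloud(d,K,T);X,Y,Z=P[...,0],P[...,1],P[...,2]
    for nm,b in(("b3",(.41,.51,.03,.1,.045,.055)),("t1",(.41,.54,-.276,-.16,.03,.05)),("t2",(.41,.54,-.34,-.276,.03,.05))):
        m=(im.min(2)>80)&(X>b[0])&(X<b[1])&(Y>b[2])&(Y<b[3])&(Z>b[4])&(Z<b[5]); q=P[m]
        if len(q)>40: print(n,nm,len(q),np.percentile(q,[3,97],0).mean(0).round(4),(np.ptp(np.percentile(q,[3,97],0),0)).round(3))
```

```text
{'time': 57.8, 'tool_pos': [0.455, 0.066, 0.109], 'tcp_rot': [3.14, -0.09, 0.0], 'wrist_force': [0.173, -0.284, -0.489], 'width': 0.398, 'grip_force': 0.0, 'q': [0.09, -0.014, 2.185, -0.001, 0.97, 1.718]}
wrist b3 2217 [0.4538 0.0623 0.0503] [0.047 0.024 0.002]
top b3 46 [0.4367 0.0615 0.05  ] [0.01  0.022 0.006]
top t1 248 [ 0.4717 -0.2455  0.0383] [0.047 0.024 0.011]
top t2 268 [ 0.4714 -0.3006  0.038 ] [0.048 0.025 0.013]
```

Call:
carry_out(series="0 -0.0035 -0.025 0;0 0 -0.025 0;0 0 -0.018 0;0 0 -0.009 0;0 0 0 0;0 0 0 0")

```text
time: 58.65
tool_pos: [0.4556, 0.0632, 0.0327]
tcp_rot: [-3.14, 0.089, -0.002]
wrist_force: [0.5, -0.1, -0.1]
width: 0.4
grip_force: 0.0
```

Call:
carry_out(series="0 -0.003 0 0;0 -0.003 0 0;0 -0.003 0 0;0 -0.003 0 0;0 -0.003 0 0;0 -0.003 0 0")

```text
time: 59.4
tool_pos: [0.4548, 0.0453, 0.032]
tcp_rot: [-3.14, 0.088, -0.0]
wrist_force: [-0.0, 1.5, 1.2]
width: 0.4
grip_force: 0.9
```

Call:
carry_out(series="0 -0.003 0 0")

```text
time: 59.52
tool_pos: [0.4547, 0.0423, 0.032]
tcp_rot: [-3.14, 0.088, 0.0]
wrist_force: [-0.4, 2.2, 1.5]
width: 0.396
grip_force: 0.9
```

Call:
carry_out(series="0 -0.003 0 0")

```text
time: 59.65
tool_pos: [0.4547, 0.0393, 0.032]
tcp_rot: [-3.14, 0.088, 0.0]
wrist_force: [0.9, 2.3, 1.7]
width: 0.404
grip_force: 0.9
```

Call:
carry_out(series="0 -0.003 0 0")

```text
time: 59.78
tool_pos: [0.4547, 0.0363, 0.0319]
tcp_rot: [-3.14, 0.088, 0.0]
wrist_force: [0.7, 2.6, 1.6]
width: 0.4
grip_force: 0.9
```

Call:
carry_out(series="0 0.003 0 0;0 0 0 0;0 0 0 0;0 0 0 0;0 0 0 0", jaw=-1)

```text
time: 60.4
tool_pos: [0.455, 0.0393, 0.0322]
tcp_rot: [3.14, -0.088, 0.001]
wrist_force: [0.0, -3.5, 4.1]
width: 0.281
grip_force: 79.7
```

That push gave about 2 N, so block 3 is rough and goes to the tray.

Call:
carry_out(series="0 0 0.03 0;0 0 0.05 0;0 -0.05 0 0;0 -0.05 0 0;0 -0.05 0 0;0 -0.05 0 0;-0.002 -0.034 -0.02 0;0 0 -0.03 0;0 0 -0.027 0;0 0 0 0;0 0 0 0")

```text
time: 61.78
tool_pos: [0.4525, -0.1941, 0.0349]
tcp_rot: [-3.14, 0.088, 0.001]
wrist_force: [0.3, -0.6, -3.3]
width: 0.281
grip_force: 79.6
```

Call:
carry_out(series="0 0 -0.006 0;0 0 -0.0045 0;0 0 0 0;0 0 0 0")

```text
time: 62.28
tool_pos: [0.4529, -0.1945, 0.0247]
tcp_rot: [3.14, -0.088, 0.0]
wrist_force: [-0.0, 0.1, -4.0]
width: 0.281
grip_force: 79.7
```

Call:
carry_out(series="0 0 -0.001 0;0 0 0 0;0 0 0 0;0 0 0.03 0;0 0 0.05 0;0.04 0.05 0.01 0;0.04 0.05 0 0;0.04 0.05 0 0;0.038 0.048 0 0;0 0 -0.02 0;0 0 0 0;0 0 0 0", jaw=-0.25)

```text
time: 63.78
tool_pos: [0.6062, -0.0017, 0.0926]
tcp_rot: [3.14, -0.09, -0.003]
wrist_force: [-0.4, 0.4, 0.2]
width: 0.38
grip_force: 0.0
```

Run:
```python
exec(open("blk.py").read())
im,d,K,T=cam("top"); cv2.imwrite("pics/t8.png",im)
P=cloud(d,K,T);X,Y,Z=P[...,0],P[...,1],P[...,2]
for a,b in((-.22,-.165),(-.276,-.22),(-.34,-.276)):
    m=(im.min(2)>80)&(X>.41)&(X<.54)&(Y>a)&(Y<b)&(Z>.032)&(Z<.05);q=P[m];print(len(q),np.percentile(q,[3,97],0).mean(0).round(4),(np.ptp(np.percentile(q,[3,97],0),0)).round(3))
```

```text
{'time': 63.825, 'tool_pos': [0.607, -0.002, 0.093], 'tcp_rot': [3.14, -0.091, -0.001], 'wrist_force': [0.212, -0.129, 0.397], 'width': 0.376, 'grip_force': 0.0, 'q': [-0.044, 0.273, 1.892, -0.0, 0.977, 1.584]}
-3.3028422186617235
ctr [0.613 0.004] [0.047 0.024]
2910 [0.6127 0.0042] [0.0247 0.0502] 86.6 0.0433 [251. 204.]
244 [ 0.4533 -0.1955  0.0392] [0.047 0.024 0.009]
240 [ 0.4715 -0.2455  0.0388] [0.047 0.024 0.009]
259 [ 0.4714 -0.3008  0.0387] [0.048 0.025 0.012]
```

Call:
carry_out(series="0.006 0.006 -0.015 0;0 0 -0.025 0;0 0 -0.018 0;0 0 -0.007 0;0 0 0 0;0 0 0 0")

```text
time: 64.62
tool_pos: [0.6142, 0.0053, 0.0289]
tcp_rot: [-3.14, 0.088, -0.002]
wrist_force: [0.4, -0.1, 0.5]
width: 0.374
grip_force: 0.0
```

Call:
carry_out(series="0 0 0 0;0 0 0 0;0 0 0 0;0 0 0 0;0 0 0 0", jaw=-1)

```text
time: 65.25
tool_pos: [0.6146, 0.0053, 0.0295]
tcp_rot: [-3.14, 0.088, -0.004]
wrist_force: [0.5, 0.4, 4.6]
width: 0.28
grip_force: 79.8
```

Call:
carry_out(series="0 0 0.025 0;0 0 0.03 0;-0.03 0.01 0 0;-0.04 0.01 0 0;-0.04 0.01 0 0;-0.03 0.006 -0.02 0;0 0 -0.02 0;0 0 -0.004 0;0 0 0 0;0 0 0 0")

```text
time: 66.5
tool_pos: [0.4745, 0.0412, 0.0398]
tcp_rot: [-3.14, 0.088, -0.002]
wrist_force: [0.3, -0.1, -4.3]
width: 0.277
grip_force: 78.9
```

Contact is at about .0365. I'll release it, lower to .032 and push in −y.

Call:
carry_out(series="0 0 -0.0025 0;0 0 0 0;0 0 0 0")

```text
time: 66.88
tool_pos: [0.4735, 0.0413, 0.0367]
tcp_rot: [-3.14, 0.088, -0.0]
wrist_force: [0.1, 0.1, -4.4]
width: 0.279
grip_force: 78.9
```

Call:
carry_out(series="0 0 0 0;0 0 0 0;0 0 0 0;0 0 -0.003 0;0 0 -0.002 0;0 0 0 0;0 0 0 0", jaw=-0.3)

```text
time: 67.75
tool_pos: [0.4733, 0.0413, 0.0315]
tcp_rot: [3.14, -0.088, -0.0]
wrist_force: [-1.1, -0.6, 0.2]
width: 0.35
grip_force: 0.0
```

Call:
carry_out(series="0 -0.003 0 0;0 -0.003 0 0;0 -0.003 0 0;0 -0.003 0 0;0 -0.003 0 0;0 -0.003 0 0")

```text
time: 68.5
tool_pos: [0.4735, 0.0231, 0.0317]
tcp_rot: [-3.14, 0.088, -0.0]
wrist_force: [0.6, 0.8, 0.8]
width: 0.352
grip_force: 0.4
```

Call:
carry_out(series="0 -0.003 0 0")

```text
time: 68.62
tool_pos: [0.4735, 0.0201, 0.0317]
tcp_rot: [-3.14, 0.088, -0.0]
wrist_force: [-0.3, 0.4, 0.5]
width: 0.348
grip_force: 0.4
```

Call:
carry_out(series="0 -0.003 0 0")

```text
time: 68.75
tool_pos: [0.4735, 0.0171, 0.0317]
tcp_rot: [-3.14, 0.088, -0.0]
wrist_force: [-1.0, 0.5, 0.7]
width: 0.353
grip_force: 0.4
```

Call:
carry_out(series="0 -0.003 0 0")

```text
time: 68.88
tool_pos: [0.4735, 0.0141, 0.0317]
tcp_rot: [-3.14, 0.088, -0.0]
wrist_force: [0.5, 1.2, 1.5]
width: 0.347
grip_force: 0.4
```

Call:
carry_out(series="0 -0.003 0 0")

```text
time: 69.0
tool_pos: [0.4735, 0.0111, 0.0317]
tcp_rot: [-3.14, 0.088, -0.0]
wrist_force: [-0.1, 1.0, 0.3]
width: 0.35
grip_force: 0.5
```

Call:
carry_out(series="0 -0.003 0 0")

```text
time: 69.12
tool_pos: [0.4735, 0.0081, 0.0317]
tcp_rot: [-3.14, 0.088, -0.0]
wrist_force: [-0.6, -0.1, 0.2]
width: 0.35
grip_force: 0.5
```

Call:
carry_out(series="0 0.003 0 0;0 0 0 0;0 0 0 0;0 0 0 0;0 0 0 0", jaw=-1)

```text
time: 69.75
tool_pos: [0.4738, 0.0112, 0.0319]
tcp_rot: [3.14, -0.088, 0.001]
wrist_force: [-1.0, -1.1, 4.4]
width: 0.283
grip_force: 79.3
```

Block 1 averages about 0.6 N, so it is smooth. It goes back in the case.

Call:
carry_out(series="0 0 0.03 0;0 0 0.04 0;0.04 0 0 0;0.05 -0.004 0 0;0.047 -0.002 0 0;0.004 0 0 0;0 0 0 0;0 0 0 0")

```text
time: 70.75
tool_pos: [0.6121, 0.0055, 0.1002]
tcp_rot: [-3.14, 0.088, 0.006]
wrist_force: [0.3, -0.4, -4.5]
width: 0.282
grip_force: 79.2
```

Call:
carry_out(series="0 0 -0.025 0;0 0 -0.025 0;0 0 -0.015 0;0 0 -0.006 0;0 0 0 0;0 0 0 0")

```text
time: 71.5
tool_pos: [0.6154, 0.0053, 0.0318]
tcp_rot: [-3.14, 0.088, -0.003]
wrist_force: [-1.0, 0.1, -4.2]
width: 0.281
grip_force: 79.4
```

Call:
carry_out(series="0 0 -0.004 0;0 0 -0.0025 0;0 0 0 0;0 0 0 0")

```text
time: 72.0
tool_pos: [0.6153, 0.0052, 0.025]
tcp_rot: [3.14, -0.088, 0.003]
wrist_force: [-0.6, -1.0, 0.8]
width: 0.281
grip_force: 79.8
```

Call:
carry_out(series="0 0 0 0;0 0 0 0;0 0 0 0;0 0 0.03 0;0 0 0.05 0;-0.02 0.03 0.05 0;-0.02 0.04 0.04 0;0 0 0 0;0 0 0 0", jaw=-0.25)

```text
time: 73.12
tool_pos: [0.5742, 0.0751, 0.1937]
tcp_rot: [3.14, -0.087, -0.0]
wrist_force: [-0.6, -0.6, -0.3]
width: 0.372
grip_force: 0.0
```

Run:
```python
exec(open("blk.py").read())
A=np.load("topP.npy").reshape(-1,3)
for y in np.arange(-.06,.22,.02):
    q=A[(A[:,1]>y)&(A[:,1]<y+.02)&(A[:,0]>.685)&(A[:,0]<.82)&(A[:,2]>.015)]
    print(round(y,2),len(q),(q[:,0].min().round(3),q[:,2].max().round(3)) if len(q) else "")
P=np.load("wbP.npy");X,Y,Z=P[...,0],P[...,1],P[...,2]
im=cv2.imread("pics/wb.png").astype(int)
m=(Z>.11)&(Z<.16)&(X>.64)&(X<.75)&(im[...,2]-im[...,0]>40); q=P[m]; print("lid",len(q), q.max(0) if len(q) else "", q.min(0) if len(q) else "")
```

```text
{'time': 73.175, 'tool_pos': [0.574, 0.075, 0.193], 'tcp_rot': [3.14, -0.088, -0.003], 'wrist_force': [0.098, -0.009, 0.221], 'width': 0.376, 'grip_force': 0.0, 'q': [0.087, 0.123, 1.87, -0.0, 1.15, 1.714]}
-3.2130166775491866
ctr [0.6133 0.0057] [0.047 0.024]
1507 [0.6131 0.0056] [0.0252 0.0495] 86.6 0.0433 [331. 134.]
-0.06 177 (np.float64(0.761), np.float64(0.037))
-0.04 212 (np.float64(0.755), np.float64(0.035))
-0.02 191 (np.float64(0.748), np.float64(0.037))
0.0 181 (np.float64(0.746), np.float64(0.037))
0.02 10 (np.float64(0.785), np.float64(0.034))
0.04 0 
0.06 202 (np.float64(0.775), np.float64(0.121))
0.08 339 (np.float64(0.769), np.float64(0.138))
0.1 317 (np.float64(0.77), np.float64(0.139))
0.12 90 (np.float64(0.78), np.float64(0.12))
0.14 0 
0.16 74 (np.float64(0.775), np.float64(0.075))
0.18 159 (np.float64(0.774), np.float64(0.095))
0.2 16 (np.float64(0.781), np.float64(0.056))
0.22 0 
lid 13364 [0.6980643  0.19485432 0.14069857] [ 0.67193127 -0.04241553  0.11000217]
```

View pics/wb.png

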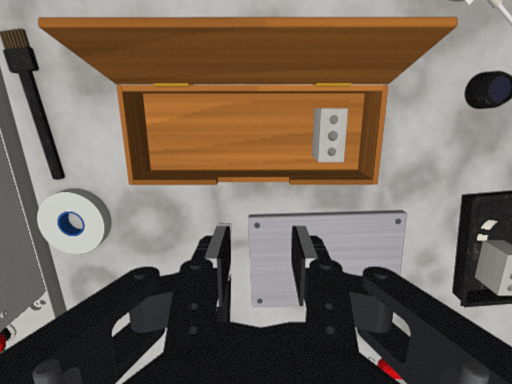

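The view shows block 1 standing in the case at (330,135) and the lid open. The pry is no longer at its old spot, so it was probably knocked. I'll close the lid first, from behind with shut fingers.

Call:
carry_out(series="0 0 0.04 0;0.04 -0.01 0 0;0.04 -0.015 0 0;0.04 -0.015 0 0;0.033 0 0 0;0 0 0 0;0 0 -0.04 0;0 0 -0.04 0;0 0 -0.035 0;0 0 0 0;0 0 0 0", jaw=-1)

```text
time: 74.55
tool_pos: [0.7274, 0.0349, 0.1196]
tcp_rot: [3.14, -0.089, -0.0]
wrist_force: [0.3, 0.5, 0.6]
width: 0.002
grip_force: 0.0
```

Call:
carry_out(series="-0.008 0 0 0;-0.008 0 0 0;-0.008 0 0 0;-0.008 0 0 0;-0.008 0 0 0;-0.008 0 0 0;-0.008 0 0 0;-0.008 0 0 0;-0.008 0 0 0;-0.008 0 0 0;0 0 0.03 0;0 0 0.05 0;0 0 0.03 0;0 0 0 0;0 0 0 0;0 0 0 0;0 0 0 0;0 0 0 0;0 0 0 0;0 0 0 0")

```text
time: 77.05
tool_pos: [0.6475, 0.0353, 0.2291]
tcp_rot: [-3.14, 0.088, 0.0]
wrist_force: [0.1, -0.6, 0.6]
width: 0.001
grip_force: 0.0
```

Call:
carry_out(series="-0.04 0 0 0;-0.04 0 0 0;-0.04 0 0 0;-0.04 0 0 0;0 0 0 0;0 0 0 0;0 0 0 0;0 0 0 0;0 0 0 0;0 0 0 0;0 0 0 0;0 0 0 0;0 0 0 0;0 0 0 0;0 0 0 0;0 0 0 0")

```text
time: 79.05
tool_pos: [0.4874, 0.0353, 0.2292]
tcp_rot: [-3.14, 0.088, -0.0]
wrist_force: [-0.3, 0.5, 0.4]
width: -0.004
grip_force: 0.0
```

Run:
```python
from h import *
st()
for n in("top","scene","wrist"):
    im,d,K,T=cam(n); cv2.imwrite(f"pics/{n}9.png",im); P=cloud(d,K,T); np.save(n+"9P.npy",P)
    for r in spot_in(n,"pry")[:3]:
        c=np.array(r["rect"]); print(n,round(r["score"],2),c.round(),P[int(min(383,c[1])),int(min(511,c[0]))].round(3))
    X,Y,Z=P[...,0],P[...,1],P[...,2]
    m=(X>.58)&(X<.66)&(Y>-.03)&(Y<.18)&(Z>.03)&(Z<.2); print("lid z",np.percentile(Z[m],[5,50,95]).round(3) if m.any() else None)
o=np.hstack([cv2.resize(cv2.imread("pics/wrist9.png"),(400,300)),cv2.resize(cv2.imread("pics/scene9.png")[110:302,100:356],(400,300))]); cv2.imwrite("pics/c9.png",o)
```

```text
{'time': 79.05, 'tool_pos': [0.487, 0.035, 0.229], 'tcp_rot': [-3.14, 0.088, -0.0], 'wrist_force': [-0.338, 0.502, 0.371], 'width': -0.004, 'grip_force': 0.0, 'q': [0.021, -0.082, 2.01, 0.0, 1.214, 1.648]}
top 0.62 [210. 223.   9.  64.] [0.447 0.122 0.022]
lid z [0.04  0.059 0.062]
scene 0.84 [211. 205.  59.  21.] [0.436 0.123 0.004]
lid z [0.058 0.059 0.061]
wrist 0.57 [192. 205.  17. 120.] [0.446 0.122 0.02 ]
wrist 0.37 [459. 189.  50.  53.] [ 0.455 -0.185  0.041]
lid z [0.058 0.059 0.06 ]
```

View pics/c9.png

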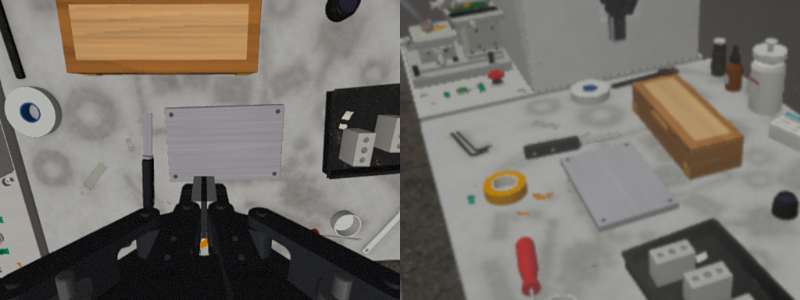

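The view shows the lid shut, the blocks upright in the tray and the pry lying flat on the bench beside the plate. Its handle is at (148,180) and its top is about 21 mm high. I'll do a quick check of its height and then hand in.

Run:
```python
from h import *
P=np.load("wrist9P.npy")
for v,u in((150,190),(170,190),(185,190),(215,190),(235,190),(255,190)): print(P[v,u].round(4))
s=P[230,180:200]; print(s.round(3)[::3].tolist())
h=np.median([P[v,190,2] for v in (215,235,255)])
if .017<h<.026: print(bot.finish_job())
```

```text
[0.5116 0.1174 0.0118]
[0.4879 0.12   0.0129]
[0.4689 0.1228 0.0111]
[0.4344 0.1242 0.0231]
[0.4077 0.1277 0.022 ]
[0.3813 0.1304 0.024 ]
[[0.406, 0.146, 0.001], [0.415, 0.136, 0.022], [0.415, 0.131, 0.023], [0.415, 0.128, 0.022], [0.414, 0.125, 0.021], [0.411, 0.122, 0.015], [0.405, 0.122, 0.001]]
the job is handed in; nothing more can be done
None
```

The job is handed in, with no verdict returned: three blocks stand in the tray as rough (about 2.9 N, 2 N, and one judged from a pressed slide), one is back in the case as smooth though its 0.6 N is over the 0.4 N limit, the lid is shut, and the pry blade lies flat on the bench beside the plate.

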